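Start and clamp the screw of a centrifuge rotor lid

TASK

Put the centrifuge rotor's lid on the rotor with its notch over the locating pin, and start its screw as you would any thread: with the screw resting lightly on the hub, turn the knob backward (anticlockwise) until you feel the thread drop in, and never forward before that. Then turn the knob forward (clockwise), without forcing the thread, until the lid is fully home and clamped finger-tight. Let go, and leave the other things on the bench where they are.

Things in the scene. Friction and masses are not known exactly. Their poses are not given: they have to be found in the camera images.
- lid: loose lid, 0.3 kg with its knob: a grey dished disc 120 mm across, 24 mm high, open side down, skirt 4 mm thick, a black knob on its middle. Origin: centre of the skirt's lower edge; it starts flat on the bench. z up; +x points to the notch, a slot 10 mm wide cut through the skirt from its lower edge to 20 mm up, with a short dark mark above it on the lid's top.
- knob_grip (a point): the point to grip the knob: on its axis, 46 mm above the lid's underside. The knob is a ribbed cylinder 38 mm across that reaches from 27 to 56 mm above the lid's underside; the lid's flat top is at 24 mm.
- knob (a joint): turn of knob and screw in the lid (rad): positive forward (clockwise from above), negative backward; starts within 0.08 of zero. Friction of 0.02 N m holds it when the lid is carried. The thread start lies 0.15 to 1.6 rad backward of the start. From the drop the screw runs freely 1.2 rad forward, then tightens in about 0.2 rad: finger-tight is 0.2 to 0.5 N m, over 1 N m too much.
- lid_screw: steel screw under the lid, fixed to the knob, turns with it. Origin as the lid's. Core 23 mm thick with a tapered nose from 2 mm above the lid's underside; three lugs, 33 mm across, 8 to 11 mm above it. Right-hand three-start quick thread: 24 mm down per full turn (3.8 mm per rad), axial play 1 mm. More than 30 N on the screw before the lid is home is forcing it.
- rotor: fixed aluminium rotor, 128 mm across, loaded with white tubes, on its black loading stand; it does not turn. Origin: on its axis at bench height; z up, +x towards the locating pin. Its flat rim, 58 mm above the bench, is the lid's seat: with the lid home the lid's origin is 58 mm above the rotor's and the lid's +x along the rotor's (the pin allows about 2 degrees).
- pin_top (a point): top of the locating pin, a steel pin 6 mm thick standing 16 mm up from the rotor's rim, 58 mm from the axis. The lid's notch goes over it.
- hub_mouth (a point): centre of the flat mouth of the steel threaded hub in the rotor's middle, 75 mm above the bench, 44 mm across, bore 26 mm. With the lugs on it the lid's origin is 68 mm above the rotor's. Three openings in it, 12 degrees wider than a lug, are the thread starts; their angles are not measured and differ each time. There the lid drops 6 mm, to 62 mm, and a stop ends the backward turn.
- stain_jar: bystander: glass staining jar with a white cap, 56 mm across, 90 mm high, loose. Origin: centre of its underside.
- tube_rack: bystander: small white rack of microtubes, 95 x 36 mm, 41 mm high, loose. Origin: centre of its underside.
- slide_tray: bystander: white enamel tray with slides, 130 x 180 mm, 28 mm high, loose. Origin: centre of its underside.
- cell_counter: bystander: white cell counter with ten keys, 120 x 190 mm, 35 mm high, loose. Origin: centre of its underside.
- reagent_bottle: bystander: amber bottle, 64 mm across, 150 mm high, loose. Origin: centre of its underside.
- slide_rack: bystander: black rack of stained slides, 90 x 36 mm, 44 mm high, loose. Origin: centre of its underside.
There are look-alikes about, which are no part of the job. What is shaped like the rotor but red or turquoise is not meant.

How it is judged (in metres and radians):
On the way, in this order (a step that is already met when the one before it is completed fails the run):
1. the lid stands on the rotor, notch over the pin, its screw resting on the mouth of the hub (horizontal distance between lid and rotor below 0.0035 m and z of lid in the frame of rotor between 0.065 and 0.07 m and angle between lid's own z axis and vertical below 0.08 rad), for 0.2 s.
2. turned backward, the thread has dropped in (z of lid in the frame of rotor below 0.0635 m and value of joint knob below -0.1 rad and angle between lid's own z axis and vertical below 0.08 rad), for 0.1 s.
At the end, for the whole second after the job is handed in: The lid is home on the rotor: its underside within 1 mm of the rim (58 mm above the rotor's origin), centred to 4 mm, level to 0.03 rad, clamped by the screw with over 10 N on the rim, knob and lid at rest and let go (z of lid in the frame of rotor below 0.059 m and horizontal distance between lid and rotor below 0.004 m and angle between lid's own z axis and vertical below 0.03 rad and contact force between lid and rotor above 10 N and angular speed of lid_screw below 0.1 rad/s and linear speed of lid below 0.02 m/s); the robot touches nothing.
It fails at once if the knob is turned forward (past 0.33 rad) on the hub before the thread has dropped in (horizontal distance between lid and rotor below 0.02 m and value of joint knob above 0.33 rad and z of lid in the frame of rotor above 0.0635 m).
It fails at once if the thread is forced: the screw presses on the hub with over 30 N before the lid is home (horizontal distance between lid and rotor below 0.02 m and z of lid in the frame of rotor above 0.0595 m and contact force between lid_screw and anything else above 30 N).
It fails at once if the screw is overtightened: it pulls on the hub with over 200 N (contact force between lid_screw and anything else above 200 N).
It fails at once if another thing on the bench is moved by more than 20 mm (distance of any of stain_jar, tube_rack, slide_tray, cell_counter, reagent_bottle, slide_rack from where it was at the start of the episode above 0.02 m).
It also fails if it takes over 64 s, if anything falls off the work surface, if the arm or the gripper's body presses on something with over 40 N, if the wrist force passes 120 N, or if a joint passes its speed limit or range.

ROBOT

A 7-joint arm with a two-finger parallel gripper is mounted at the origin on the work surface. World frame = base frame: x ahead of the robot, y to its left, z up, the work surface at z = 0. Lengths are in mm, angles in rad, forces in N, time in s.
With the tool pointing down it reaches from about 425 to 950 mm from the base axis. Payload 4.7 kg.
Tool frame: the origin (TCP) lies on the centre line of the jaws, within the pads' length; the fingertips stand 14 mm ahead of it and the grasp point (between the pads) lies 5 mm behind it; x points along the fingers, z is the direction in which the jaws open and shut, and the axes are right-handed (so a half turn about x gives the same grasp; the last joint's range is limited). The gripper opens to 85 mm and grips with 20 to 120 N. Pads are 22 mm wide; open, the fingers measure 114 mm over their backs; the gripper's body (76 mm by 85 mm) begins 54 mm behind the grasp point. The pads swing forward as they close: fully open they stand 13 mm farther back than shut.
Start: joints at [1.205, 0.469, -0.049, 1.532, 0.024, 1.141, -0.082], TCP at [223.112, -637.078, 245.335] pointing down, gripper open.
Joint ranges: [-2.59, 2.59], [-0.33, 1.99], [-1.39, 1.29], [0.1, 2.45], [-1.04, 4.18], [0.21, 1.99], [-2.66, 2.66]. Speed limits (rad/s): [2.57, 2.57, 3.14, 3.14, 3.14, 3.14, 3.14].

INTERFACE

Orientations are given as [roll, pitch, yaw] about the fixed x, y, z axes, in that order (R = Rz(yaw) Ry(pitch) Rx(roll)).
In Python, from rig import ctrl, cams, ticket gives the robot as it stands.
- The arm moves only by the tool arm_command, never from a script. Its argument "plan" is a list of rows, each an object of numbers: "dx", "dy", "dz": the shift along the tool's x, y, z in mm; "spin": the turn about the tool's x in rad; "jaw": the opening, from 0 (shut) to 1 (fully open). In form: [{"dx": .., "dy": .., "dz": .., "spin": .., "jaw": ..}, ...]. A call has 1 to 10 rows; each row shifts and turns the commanded pose from where the row before left it, along the tool's axes as they then stand; what a row does not reach is not made up. A row lasts 1/12 s, in which the tool goes at most 41.7 mm and 7.16 degrees, less where a joint would pass 70% of its speed; a pose out of reach is approached as far as the arm can. A call is refused whole if a number of a shift passes 41.7 or a number of a turn 0.125, either way. A call with a gripper value outside its range is refused whole. The fingers move at their own pace and stop on an object; "squeeze" is the grip in N (left out, the last holds). Time passes only in rows, so rows that do not move let the fingers close. It gives the time, the measured TCP pose, the force and the opening at its end, in the units of the state.
- ctrl.state(): the state, without advancing time (a new reading comes with each control period).
- cams.get_image(name): name is "side" or "top" or "wrist"; returns (picture, depth): 480x640x3 uint8, red, green, blue; 480x640 float32, mm along the optical axis (not along the pixel's ray), 0 where there is no reading.
- cams.camera_model(name): a dict with "K" (3x3 intrinsics, pixels), "world_to_cam" (4x4, takes a point from world to camera coordinates); the wrist camera has in their place "tool_from_camera" (4x4, takes a point from camera to tool coordinates, whose origin is the TCP and whose axes are the tool frame's). Camera axes: x right, y down, z forward; pixel columns grow to the right and rows downward; lengths in mm; the calibration is good to about 2 mm. A picture is of the moment at which its call begins: read the wrist's pose just before it. camera_model takes no time and is no camera call.
- ticket.sign_off(): hands the job in, once; it reports no verdict.
The state is a dict: "time_s": time; "joint_pos": joint angles; "dq": joint speeds; "joint_efforts": joint torques, N m; "eef_pos": TCP position; "eef_rot": TCP orientation; "ft_force": force on the tool from outside, world axes, zero at the start; "ft_torque": the same for the moment, N m; "finger_gap": finger opening in mm.
Only numpy, scipy, OpenCV 4.12 (cv2) and the standard library are available. Lean on these libraries where they do the work, as an engineer would, in place of code of your own. Each camera call takes 0.05 s, during which the arm holds its last target.

## Working session

There is one attempt and no reset: what is moved stays moved. The work goes in short steps, Python scripts to look and compute and a tool call to move; the robot and the scene stay as the last step left them, time stands still between calls to the robot, and variables do not carry over. Pictures are saved under pics/ and viewed, and the job is handed in when it is done.

Besides the shell and the picture viewer there is one more tool, called after "Call:" by a JSON object that holds its "api" and its "payload". arm_command: Moves the arm, as the interface text tells. Its arguments: {"type":"object","properties":{"plan":{"type":"array","items":{"type":"object","properties":{"dx":{"type":"number"},"dy":{"type":"number"},"dz":{"type":"number"},"spin":{"type":"number"},"jaw":{"type":"number"}}}},"squeeze":{"type":"number"}},"required":["plan"]}

```bash
ls; mkdir -p pics
python3 - <<'E'
from rig import ctrl,cams,ticket
import cv2,json
s=ctrl.state();print(s)
for n in("side","top","wrist"):
    im,d=cams.get_image(n);cv2.imwrite(f"pics/{n}0.png",im[:,:,::-1]);
    import numpy as np;np.save(f"pics/{n}0d.npy",d)
    m=cams.camera_model(n);print(n,{k:np.round(v,4).tolist() if not isinstance(v,str) else v for k,v in m.items()})
E
```

```text
pics
{'time_s': 0.0, 'joint_pos': array([ 1.20508   ,  0.46946867, -0.04860311,  1.53372909,  0.02407679,
        1.14097519, -0.08228434]), 'dq': array([-0.00093998, -0.00106634, -0.00085527, -0.00013495, -0.00211767,
       -0.0008067 , -0.00118245]), 'joint_efforts': array([-2.50533094e-04, -5.10310578e+01, -4.71819914e-02, -2.37713653e+01,
        1.05378727e-02,  7.51710031e-03,  1.48948442e-05]), 'eef_pos': array([ 222.90979335, -636.52878655,  244.22816013]), 'eef_rot': array([-3.11716514,  1.56880061,  1.93208582]), 'ft_force': array([0.71369587, 0.23407539, 0.6491403 ]), 'ft_torque': array([-0.0491501 , -0.00546915, -0.01839092]), 'finger_gap': 85.40218783240621}
side {'K': [[441.9552, 0.0, 333.1197], [0.0, 441.9552, 241.4315], [0.0, 0.0, 1.0]], 'world_to_cam': [[-0.9809, -0.1938, -0.0183, 586.304], [-0.1368, 0.7532, -0.6434, 85.9991], [0.1384, -0.6286, -0.7653, 949.695], [0.0, 0.0, 0.0, 1.0]]}
top {'K': [[449.8352, 0.0, 326.1701], [0.0, 449.8352, 242.9838], [0.0, 0.0, 1.0]], 'world_to_cam': [[0.0074, -0.9995, 0.0298, 24.6329], [-0.9885, -0.0118, -0.1507, 592.6386], [0.151, -0.0284, -0.9881, 1103.3092], [0.0, 0.0, 0.0, 1.0]]}
wrist {'K': [[419.344, 0.0, 321.8489], [0.0, 419.344, 243.3854], [0.0, 0.0, 1.0]], 'tool_from_camera': [[0.0004, -0.3081, 0.9513, -127.343], [0.0014, -0.9513, -0.3081, 79.0819], [1.0, 0.0014, 0.0001, 1.0337], [0.0, 0.0, 0.0, 1.0]]}
```

View pics/top0.png

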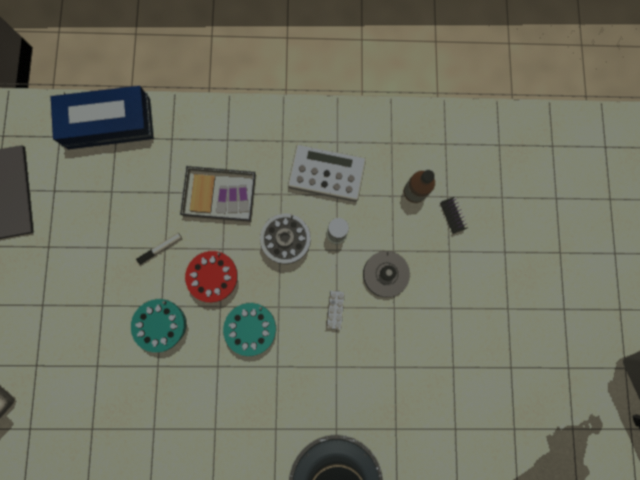

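View pics/side0.png

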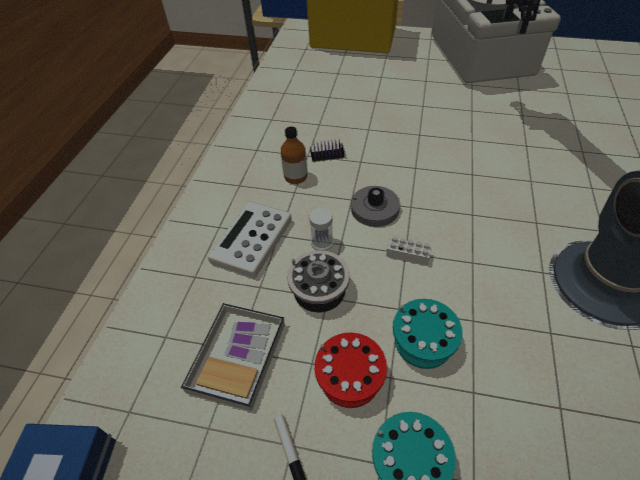

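The top view shows the aluminium rotor at (286,238), with red at (211,277) and turquoise at (158,325) and (250,330). The grey one with the hub fits the description. The lid with its black knob is at (386,274). I'll confirm both in enlarged crops.

```bash
cat > h.py <<'E'
from rig import ctrl,cams,ticket
import numpy as np,cv2
from scipy.spatial.transform import Rotation as R
def w2c(n): m=cams.camera_model(n);return m["K"],m["world_to_cam"]
def ray(n,u,v,z):
    K,T=w2c(n);d=np.linalg.inv(K)@[u,v,1];Rt=T[:3,:3];c=-Rt.T@T[:3,3];d=Rt.T@d
    return c+d*(z-c[2])/d[2]
def pose(s):
    return R.from_euler('xyz',s['eef_rot']).as_matrix(),np.array(s['eef_pos'])
E
python3 - <<'E'
from h import *
t=cv2.imread("pics/top0.png");s=cv2.imread("pics/side0.png")
def c(i,x,y,w=60):return cv2.resize(i[y:y+w,x:x+w],(400,400),interpolation=cv2.INTER_CUBIC)
a=np.hstack([c(t,256,208),c(t,356,244)]);
cv2.imwrite("pics/crop1.png",a)
a=np.hstack([c(s,285,245,70),c(s,340,175,70)]);
cv2.imwrite("pics/crop2.png",a)
for n,u,v,z in[("top",286,238,58),("top",386,274,24),("top",388,271,56),("side",319,275,58),("side",375,206,24)]:print(n,ray(n,u,v,z))
s=ctrl.state();print(pose(s))
E
```

```text
top [601.80688045 132.0747418   58.        ]
top [ 516.3798353  -125.31872282   24.        ]
top [ 521.27863086 -125.24565527   56.        ]
side [599.33981107 135.32535691  58.        ]
side [ 516.05517391 -114.32711969   24.        ]
(array([[-5.27032056e-04,  9.43815093e-01,  3.30473588e-01],
       [ 1.44009436e-03,  3.30474008e-01, -9.43813995e-01],
       [-9.99998824e-01, -2.15070795e-05, -1.53335319e-03]]), array([ 222.93362521, -636.67061389,  244.47859479]))
```

View pics/crop1.png

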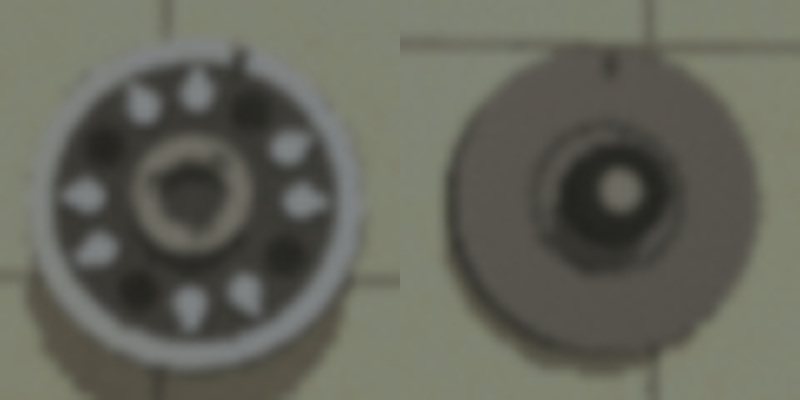

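View pics/crop2.png

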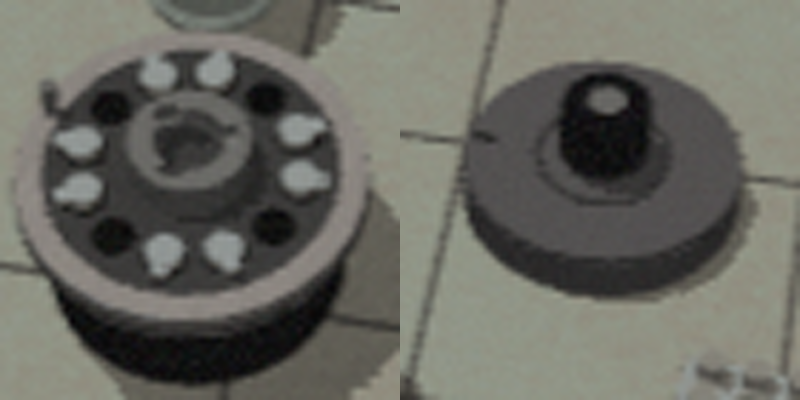

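View pics/wrist0.png

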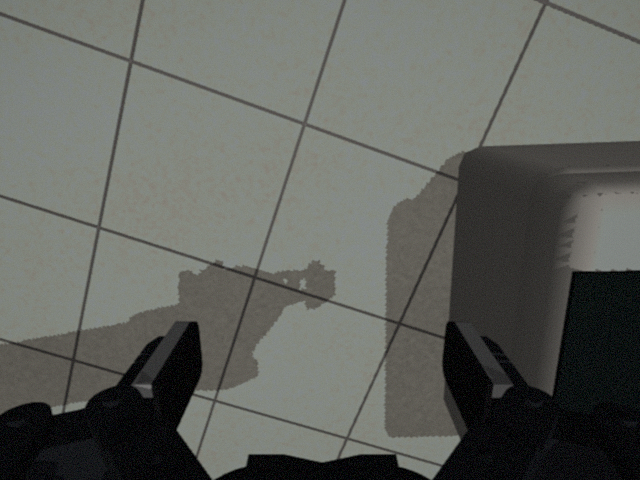

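Crops confirm the metallic rotor with its hub and the pin at upper right of its rim. The lid's dark mark is at about its top edge (towards world +x). Next I move above the lid.

Call:
{"api": "arm_command", "payload": {"plan": [{"dy": 12,"dz": -11},{"dy": 25,"dz": -22},{"dy": 25,"dz": -22},{"dy": 25,"dz": -22},{"dy": 25,"dz": -22},{"dy": 25,"dz": -22},{"dy": 25,"dz": -22},{"dy": 25,"dz": -22},{"dy": 25,"dz": -22},{"dy": 25,"dz": -22}]}}

```text
$.plan[0]: bad value
```

Call:
{"api": "arm_command", "payload": {"plan": [{"dy": 25,"dz": -22},{"dy": 25,"dz": -22},{"dy": 25,"dz": -22},{"dy": 25,"dz": -22},{"dy": 25,"dz": -22},{"dy": 25,"dz": -22},{"dy": 25,"dz": -22},{"dy": 20,"dz": -18},{"dy": 10,"dz": -9},{}]}}

```text
$.plan[0]: bad value
```

Call:
{"api": "arm_command", "payload": {"plan": [{"spin": -0.1,"dx": 10},{"spin": -0.1,"dx": 10},{"spin": -0.1,"dx": 10},{"spin": -0.1,"dx": 10},{"spin": -0.1,"dx": 5},{},{}]}}

```text
$.plan[0]: bad value
```

```bash
cat >> h.py <<'E'
def shot(tag):
    s=ctrl.state();im,d=cams.get_image("wrist")
    cv2.imwrite(f"pics/{tag}.png",im[:,:,::-1]);Rm,p=pose(s)
    m=cams.camera_model("wrist");T=np.eye(4);T[:3,:3]=Rm;T[:3,3]=p
    np.savez(f"pics/{tag}.npz",im=im,d=d,T=T@m["tool_from_camera"],K=m["K"],Rm=Rm,p=p)
    return s,im,d
def wpix(tag,u,v,z):
    f=np.load(f"pics/{tag}.npz");d=f["T"][:3,:3]@np.linalg.inv(f["K"])@[u,v,1];c=f["T"][:3,3]
    return c+d*(z-c[2])/d[2]
def proj(tag,P):
    f=np.load(f"pics/{tag}.npz");q=np.linalg.inv(f["T"])@np.append(P,1);q=f["K"]@q[:3];return q[:2]/q[2]
def cloud(tag):
    f=np.load(f"pics/{tag}.npz");v,u=np.mgrid[:480,:640];d=f["d"]
    P=np.stack([u*d,v*d,d],-1)@np.linalg.inv(f["K"]).T
    return P@f["T"][:3,:3].T+f["T"][:3,3], d>0
E
python3 - <<'E'
from h import *
s,_,_=shot("w1");print(s['time_s'],s['joint_pos'],s['eef_pos'],pose(s)[0])
E
```

```text
0.15 [ 1.20510212  0.4692891  -0.0485659   1.53342325  0.02405627  1.14099692
 -0.08226998] [ 222.93362521 -636.67061389  244.47859479] [[-5.27032056e-04  9.43815093e-01  3.30473588e-01]
 [ 1.44009436e-03  3.30474008e-01 -9.43813995e-01]
 [-9.99998824e-01 -2.15070795e-05 -1.53335319e-03]]
```

View pics/w1.png

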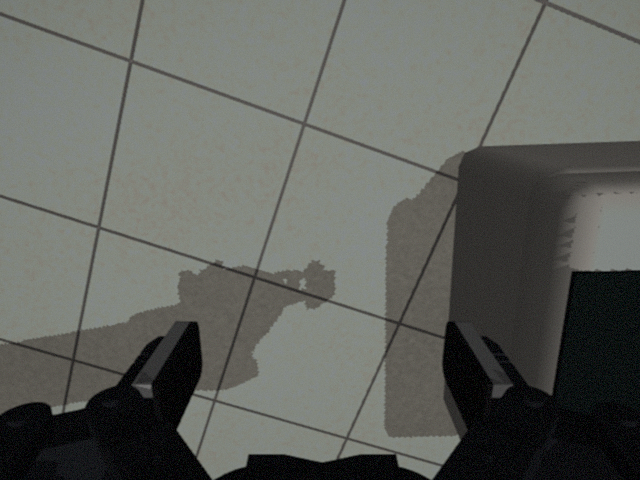

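All keys are needed in each row.

Call:
{"api": "arm_command", "payload": {"plan": [{"dx": 0,"dy": 12,"dz": -11,"spin": 0,"jaw": 1},{"dx": 0,"dy": 25,"dz": -22,"spin": 0,"jaw": 1},{"dx": 0,"dy": 25,"dz": -22,"spin": 0,"jaw": 1},{"dx": 0,"dy": 25,"dz": -22,"spin": 0,"jaw": 1},{"dx": 0,"dy": 25,"dz": -22,"spin": 0,"jaw": 1},{"dx": 0,"dy": 25,"dz": -22,"spin": 0,"jaw": 1},{"dx": 0,"dy": 25,"dz": -22,"spin": 0,"jaw": 1},{"dx": 0,"dy": 25,"dz": -22,"spin": 0,"jaw": 1},{"dx": 0,"dy": 25,"dz": -22,"spin": 0,"jaw": 1},{"dx": 0,"dy": 25,"dz": -22,"spin": 0,"jaw": 1}]}}

```text
time_s: 1.03
eef_pos: [378.1, -359.9, 245.3]
eef_rot: [-0.537, 1.571, -1.771]
ft_force: [0.2, -0.4, 0.4]
finger_gap: 85.5
```

Call:
{"api": "arm_command", "payload": {"plan": [{"dx": 0,"dy": 25,"dz": -22,"spin": 0,"jaw": 1},{"dx": 0,"dy": 25,"dz": -22,"spin": 0,"jaw": 1},{"dx": 0,"dy": 25,"dz": -22,"spin": 0,"jaw": 1},{"dx": 0,"dy": 25,"dz": -22,"spin": 0,"jaw": 1},{"dx": 0,"dy": 25,"dz": -22,"spin": 0,"jaw": 1},{"dx": 0,"dy": 25,"dz": -22,"spin": 0,"jaw": 1},{"dx": 0,"dy": 25,"dz": -22,"spin": 0,"jaw": 1},{"dx": 0,"dy": 20,"dz": -18,"spin": 0,"jaw": 1},{"dx": 0,"dy": 10,"dz": -9,"spin": 0,"jaw": 1}]}}

```text
time_s: 1.78
eef_pos: [512.9, -118.6, 245.5]
eef_rot: [2.212, 1.569, 0.983]
ft_force: [-0.4, -0.3, -1.5]
finger_gap: 85.3
```

Call:
{"api": "arm_command", "payload": {"plan": [{"dx": 10,"dy": 0,"dz": 0,"spin": -0.1,"jaw": 1},{"dx": 10,"dy": 0,"dz": 0,"spin": -0.1,"jaw": 1},{"dx": 10,"dy": 0,"dz": 0,"spin": -0.1,"jaw": 1},{"dx": 10,"dy": 0,"dz": 0,"spin": -0.1,"jaw": 1},{"dx": 5,"dy": 0,"dz": 0,"spin": -0.1,"jaw": 1},{"dx": 0,"dy": 0,"dz": 0,"spin": 0,"jaw": 1},{"dx": 0,"dy": 0,"dz": 0,"spin": 0,"jaw": 1}]}}

```text
time_s: 2.37
eef_pos: [511.2, -123.0, 200.1]
eef_rot: [-2.834, 1.57, 2.712]
ft_force: [0.6, -0.3, -0.1]
finger_gap: 85.2
```

Run:
```python
from h import *
s,_,_=shot("w2");print(s['time_s'],s['joint_pos'],s['eef_pos'],pose(s)[0])
```

```text
2.3667 [ 0.50695613  0.30684186 -0.42601995  1.91747828  0.15388647  0.94942423
 -0.72815212] [ 511.22238561 -122.99983135  200.12698198] [[-5.45211258e-04  6.71831176e-01  7.40704106e-01]
 [ 2.49481212e-04  7.40704285e-01 -6.71831154e-01]
 [-9.99999820e-01 -1.81498151e-04 -5.71449571e-04]]
```

View pics/w2.png

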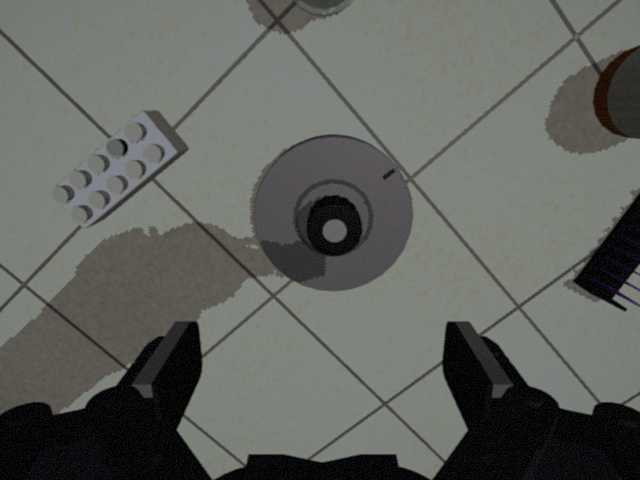

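The wrist view shows the lid at (332,212), its knob cap at (335,231), and the notch mark at (389,174). Now to measure them.

Run:
```python
from h import *
P,ok=cloud("w2");v,u=np.mgrid[:480,:640]
roi=ok&(u>230)&(u<430)&(v>120)&(v<310)
z=P[...,2]
print(np.histogram(z[roi],bins=np.arange(-6,66,3)))
m=(roi&(np.abs(z-24)<6)).astype(np.uint8)
cs,_=cv2.findContours(m,cv2.RETR_EXTERNAL,cv2.CHAIN_APPROX_NONE);c=max(cs,key=cv2.contourArea)
for nm,zz,r in(("top",24,60),):
  Q=np.array([wpix("w2",a,b,zz)[:2] for a,b in c[:,0,:]+0.0])
  from scipy.optimize import least_squares
  f=least_squares(lambda x:np.hypot(*(Q-x[:2]).T)-x[2],[515,-122,60],loss='soft_l1');print("lidtop",f.x,np.std(f.fun))
k=roi&(z>45)
Q=P[k];print("knob pts",len(Q),np.median(Q,0))
top=roi&(z>51);
cs,_=cv2.findContours(top.astype(np.uint8),cv2.RETR_EXTERNAL,cv2.CHAIN_APPROX_NONE);c=max(cs,key=cv2.contourArea)
Q=np.array([wpix("w2",a,b,56)[:2] for a,b in c[:,0,:]])
f2=least_squares(lambda x:np.hypot(*(Q-x[:2]).T)-x[2],[515,-122,19],loss='soft_l1');print("knob",f2.x,np.std(f2.fun), wpix("w2",335,231,57))
im=np.load("pics/w2.npz")["im"]
crop=im[130:300,240:420];cv2.imwrite("pics/w2c.png",cv2.resize(crop[:,:,::-1],None,fx=4,fy=3.5,interpolation=cv2.INTER_CUBIC))
g=im[160:190,375:405].sum(2)
yy,xx=np.where(g<g.min()+50);mk=wpix("w2",375+xx.mean(),160+yy.mean(),24);print(len(yy),xx.mean()+375,yy.mean()+160,mk,np.arctan2(*(mk[:2]-f.x[:2])[::-1]),np.arctan2(*(mk[:2]-f2.x[:2])[::-1]))
# refine dark line direction
```

```text
(array([  113, 17127,   815,    15,    22,    23,    17,    20,   189,
       15469,   949,    29,    36,    38,    42,    45,    46,    45,
          44,   412,  1950,     4,     0]), array([-6, -3,  0,  3,  6,  9, 12, 15, 18, 21, 24, 27, 30, 33, 36, 39, 42,
       45, 48, 51, 54, 57, 60, 63]))
lidtop [ 518.08882767 -128.64024755   58.98939948] 0.25071088166994293
knob pts 2455 [ 518.58900584 -128.04128058   54.74756658]
knob [ 518.19293025 -128.42047329   18.54280706] 0.33446008403272715 [ 518.26160591 -129.70679217   57.        ]
26 388.34615384615387 173.69230769230768 [ 569.71966832 -131.14615207   24.        ] -0.04849697566425091 -0.052849079549971964
```

View pics/w2c.png

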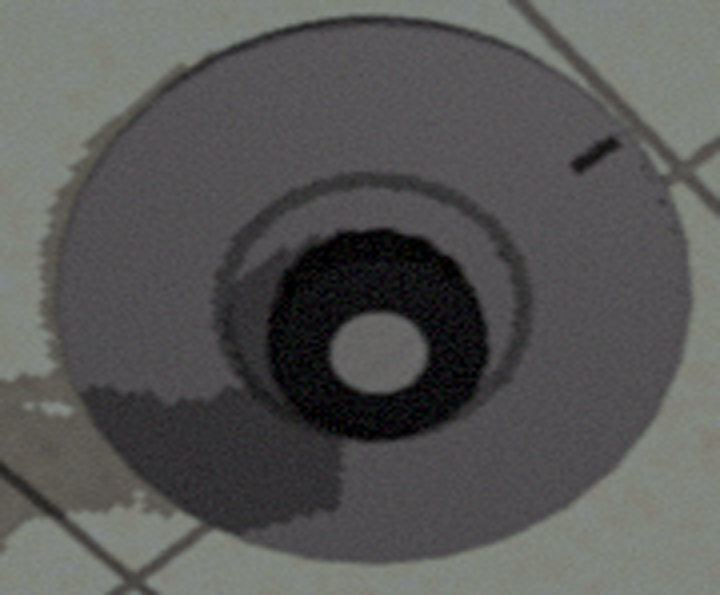

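Call:
{"api": "arm_command", "payload": {"plan": [{"dx": 0,"dy": 0.7,"dz": 8.8,"spin": 0,"jaw": 1},{"dx": 25,"dy": 0,"dz": 0,"spin": 0,"jaw": 1},{"dx": 30,"dy": 0,"dz": 0,"spin": 0,"jaw": 1},{"dx": 30,"dy": 0,"dz": 0,"spin": 0,"jaw": 1},{"dx": 30,"dy": 0,"dz": 0,"spin": 0,"jaw": 1},{"dx": 22,"dy": 0,"dz": 0,"spin": 0,"jaw": 1},{"dx": 12,"dy": 0,"dz": 0,"spin": 0,"jaw": 1},{"dx": 8,"dy": 0,"dz": 0,"spin": 0,"jaw": 1},{"dx": 0,"dy": 0,"dz": 0,"spin": 0,"jaw": 1}]}}

```text
time_s: 3.17
eef_pos: [518.4, -128.4, 42.5]
eef_rot: [-2.502, 1.57, 3.047]
ft_force: [0.2, 0.0, 0.5]
finger_gap: 85.4
```

Run:
```python
from h import *
s,_,_=shot("w3");print(s['time_s'],s['joint_pos'],s['eef_pos'],s['ft_force'])
```

```text
3.1667 [ 0.43304217  0.53759998 -0.34511062  2.01927701  0.29708037  0.63347471
 -0.84309663] [ 518.42171149 -128.40982132   42.50351891] [0.18828306 0.04297924 0.491027  ]
```

View pics/w3.png

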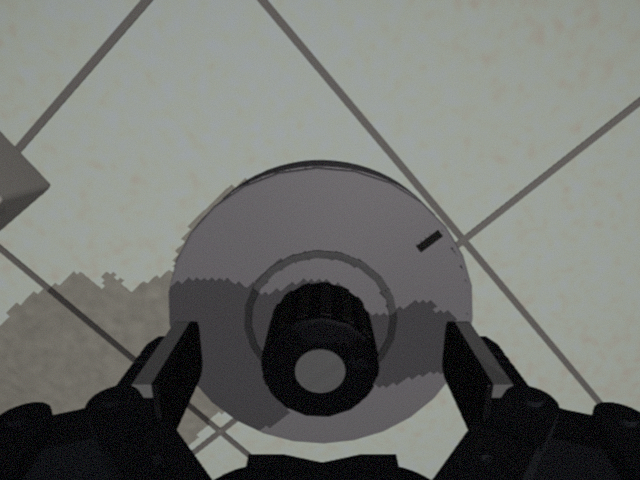

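The knob sits centred between the pads (cap at (320,371)). I'll close on it and lift slightly.

Call:
{"api": "arm_command", "payload": {"plan": [{"dx": 0,"dy": 0,"dz": 0,"spin": 0,"jaw": 0.2},{"dx": 0,"dy": 0,"dz": 0,"spin": 0,"jaw": 0.2},{"dx": 0,"dy": 0,"dz": 0,"spin": 0,"jaw": 0.2},{"dx": 0,"dy": 0,"dz": 0,"spin": 0,"jaw": 0.2},{"dx": 0,"dy": 0,"dz": 0,"spin": 0,"jaw": 0.2},{"dx": 0,"dy": 0,"dz": 0,"spin": 0,"jaw": 0.2}], "squeeze": 50}}

```text
time_s: 3.72
eef_pos: [518.9, -128.5, 44.5]
eef_rot: [0.257, 1.569, -0.477]
ft_force: [-0.8, -0.1, 5.0]
finger_gap: 36.4
```

Call:
{"api": "arm_command", "payload": {"plan": [{"dx": -3,"dy": 0,"dz": 0,"spin": 0,"jaw": 0.2},{"dx": -15,"dy": 0,"dz": 0,"spin": 0,"jaw": 0.2},{"dx": -30,"dy": 0,"dz": 0,"spin": 0,"jaw": 0.2},{"dx": -30,"dy": 0,"dz": 0,"spin": 0,"jaw": 0.2},{"dx": -30,"dy": 0,"dz": 0,"spin": 0,"jaw": 0.2},{"dx": -30,"dy": 0,"dz": 0,"spin": 0,"jaw": 0.2},{"dx": -15,"dy": 0,"dz": 0,"spin": 0,"jaw": 0.2},{"dx": 0,"dy": 0,"dz": 0,"spin": 0,"jaw": 0.2},{"dx": 0,"dy": 0,"dz": 0,"spin": 0,"jaw": 0.2}]}}

```text
time_s: 4.47
eef_pos: [518.1, -128.4, 196.4]
eef_rot: [-0.059, 1.57, -0.793]
ft_force: [-0.0, -0.4, -3.1]
finger_gap: 36.6
```

Run:
```python
from h import *
s,_,_=shot("w4");print(s['time_s'],s['joint_pos'],s['eef_pos'],s['ft_force'],s['finger_gap'])
```

```text
4.4667 [ 0.51213048  0.3235746  -0.42727315  1.90471766  0.16380221  0.94637885
 -0.72578469] [ 518.09590638 -128.40335247  196.42945704] [-0.01722881 -0.41401712 -3.13125893] 36.59808116365266
```

View pics/w4.png

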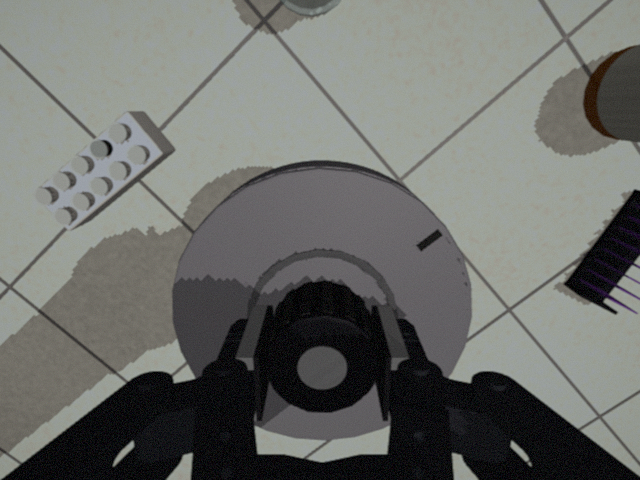

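Lid is held and level (mark at (429,240)). Now carry it to a point short of the rotor and look.

Call:
{"api": "arm_command", "payload": {"plan": [{"dx": -8,"dy": 8,"dz": -7,"spin": 0.02,"jaw": 0.2},{"dx": -8,"dy": 17,"dz": -14,"spin": 0.03,"jaw": 0.2},{"dx": -8,"dy": 20,"dz": -16,"spin": 0.03,"jaw": 0.2},{"dx": -8,"dy": 20,"dz": -16,"spin": 0.03,"jaw": 0.2},{"dx": -8,"dy": 20,"dz": -16,"spin": 0.03,"jaw": 0.2},{"dx": -8,"dy": 20,"dz": -17,"spin": 0.03,"jaw": 0.2},{"dx": -8,"dy": 20,"dz": -18,"spin": 0.03,"jaw": 0.2},{"dx": -8,"dy": 20,"dz": -20,"spin": 0.03,"jaw": 0.2},{"dx": 0,"dy": 10,"dz": -14,"spin": 0.01,"jaw": 0.2},{"dx": 0,"dy": 0,"dz": -10,"spin": 0,"jaw": 0.2}]}}

```text
time_s: 5.35
eef_pos: [538.1, 89.6, 258.5]
eef_rot: [-2.82, 1.568, 2.494]
ft_force: [0.6, 0.3, -3.2]
finger_gap: 36.7
```

Run:
```python
from h import *
s,_,_=shot("w5");print(s['time_s'],s['joint_pos'],s['eef_pos'],s['ft_force'],s['finger_gap'],s['dq'])
```

```text
5.35 [ 0.16125687  0.28714549 -0.49238054  1.80359456  0.14878503  1.08974256
 -1.3532021 ] [538.05459494  89.62716122 258.49659485] [ 0.63740638  0.33623118 -3.17709652] 36.67415253204115 [-0.09537896 -0.09567836 -0.03253393  0.15484469 -0.00888981 -0.00659278
 -0.15501955]
```

View pics/w5.png

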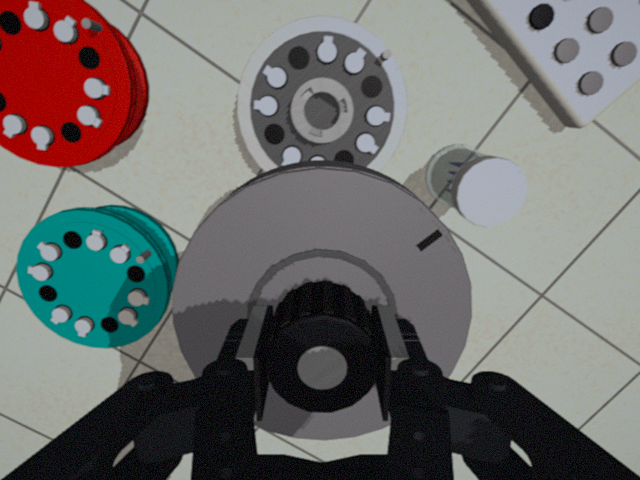

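The real rotor is at (322,98), hub (321,110), pin (386,55). The lid mark is at (429,240). Next I measure.

```bash
cat > meas.py <<'E'
from h import *
from scipy.optimize import least_squares
def circ(Q,x0,fixr=None):
    if fixr: f=least_squares(lambda x:np.hypot(*(Q-x[:2]).T)-fixr,x0[:2],loss='soft_l1',f_scale=.5)
    else: f=least_squares(lambda x:np.hypot(*(Q-x[:2]).T)-x[2],x0,loss='soft_l1',f_scale=.5)
    return f.x,np.std(f.fun)
def edge_from_mask(tag,m,z):
    cs,_=cv2.findContours(m.astype(np.uint8),cv2.RETR_EXTERNAL,cv2.CHAIN_APPROX_NONE);c=max(cs,key=cv2.contourArea)
    return c[:,0,:],np.array([wpix(tag,a,b,z)[:2] for a,b in c[:,0,:]])
E
python3 - <<'E'
from meas import *
s,im,d=shot("w6");print(s['time_s'],s['eef_pos'],s['ft_force'])
f=np.load("pics/w6.npz");Rm,p=f["Rm"],f["p"]
P,ok=cloud("w6");z=P[...,2];v,u=np.mgrid[:480,:640]
ro=ok&(v<165)&(u>225)&(u<412)
rim=ro&(np.abs(z-58)<5); print("rimz",np.median(z[rim]),rim.sum())
hub=ro&(np.abs(z-75)<4)&(np.hypot(u-321,v-110)<40);print("hubz",np.median(z[hub]))
c,Q=edge_from_mask("w6",ro&(z>50),58)
k=(c[:,1]<150);print("rotor rim",circ(Q[k],[601,133,64]))
c,Q=edge_from_mask("w6",hub,75);print("hub",circ(Q,[601,133,22]))
# lid
tool=(P-p)@Rm
zl=np.median(tool[...,0][(v>185)&(v<235)&(u>300)&(u<340)]);print("lidtop tool x",zl)
lm=ok&(np.abs(tool[...,0]-zl)<4)
c,Q=edge_from_mask("w6",lm,p[2]-zl)
k=(c[:,1]<320)&((c[:,0]<220)|(c[:,0]>420)|(c[:,1]<210))
r=circ(Q[k],[*p[:2],60]);print("lid",r,"fixed",circ(Q[k],[*p[:2]],59.0),"tcp",p)
cen=np.append(r[0][:2],p[2]-zl);print("lid in tool",(cen-p)@Rm)
# level
L=P[lm&(v<240)];A=np.c_[L[:,:2]-L[:,:2].mean(0),np.ones(len(L))];print("tilt",np.linalg.lstsq(A,L[:,2],rcond=None)[0])
g=im[225:255,412:446].astype(int).sum(2);yy,xx=np.where(g<g.min()+50);mk=wpix("w6",412+xx.mean(),225+yy.mean(),p[2]-zl)
print("mark yaw",len(yy),np.arctan2(*(mk[:2]-cen[:2])[::-1]), "lid yaw")
cv2.imwrite("pics/w6c.png",cv2.resize(im[5:175,235:415,::-1],None,fx=4,fy=3.5,interpolation=cv2.INTER_CUBIC))
E
```

```text
5.4 [535.90307236  90.00662106 258.19949976] [-1.22159679  1.50185534 -3.31762389]
rimz 57.362844363255476 18551
hubz 74.04288990222042
rotor rim (array([601.77569461, 132.69095564,  62.96311996]), np.float64(0.22584395142812522))
hub (array([601.74114895, 132.65698184,  21.6378244 ]), np.float64(0.20891446175036424))
lidtop tool x 21.836311553691854
lid (array([536.14083802,  89.27459017,  58.86690705]), np.float64(0.19942650417954533)) fixed (array([536.00577871,  89.17925595]), np.float64(0.20648825954996614)) tcp [535.90307236  90.00662106 258.19949976]
lid in tool [21.83387427 -0.14297775  0.82364792]
tilt [-1.67693842e-02 -6.07501544e-03  2.36127822e+02]
mark yaw 76 -0.29111582394206625 lid yaw
```

View pics/w6c.png

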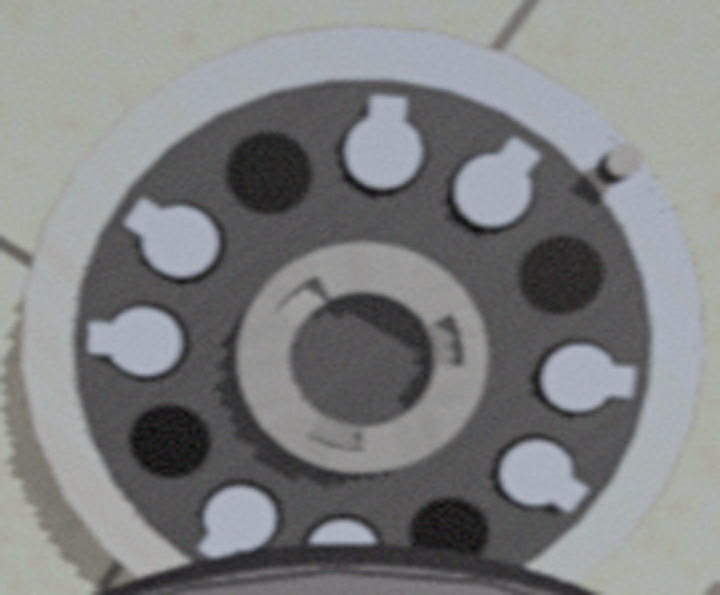

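Run:
```python
from meas import *
q=wpix("w6",235+623/4,5+160/3.5,74);c=np.array([601.75,132.67]);e=q[:2]-c;print(q,np.hypot(*e),np.arctan2(e[1],e[0]))
f=np.load("pics/w6.npz");im=f["im"]
P,ok=cloud("w6");v,u=np.mgrid[:480,:640]
m=ok&(P[...,2]>66)&(P[...,2]<82)&(np.hypot(u-390,v-52)<14);print("pin depth pts",m.sum(),np.median(P[m],0) if m.any() else 0)
cv2.imwrite("pics/mk.png",cv2.resize(im[215:275,400:480,::-1],None,fx=9,fy=9,interpolation=cv2.INTER_CUBIC))
print(f["Rm"])
```

```text
[657.19044272 116.54235562  74.        ] 57.73857983889741 -0.283087729501908
pin depth pts 81 [657.12156167 117.25914616  72.56696043]
[[-0.00509741  0.82383295  0.56680974]
 [ 0.00126252  0.56682196 -0.82383935]
 [-0.99998621 -0.00348384 -0.00392943]]
```

View pics/mk.png

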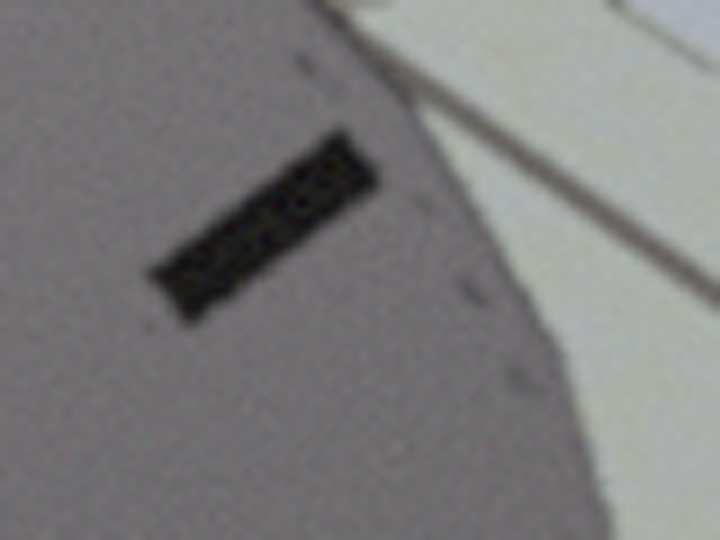

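Call:
{"api": "arm_command", "payload": {"plan": [{"dx": 0,"dy": 9,"dz": 0,"spin": 0,"jaw": 0.2},{"dx": 8,"dy": 16,"dz": 0.5,"spin": 0,"jaw": 0.2},{"dx": 15,"dy": 20,"dz": 0.5,"spin": 0,"jaw": 0.2},{"dx": 15,"dy": 20,"dz": 0.5,"spin": 0,"jaw": 0.2},{"dx": 20,"dy": 9,"dz": 0,"spin": 0,"jaw": 0.2},{"dx": 20,"dy": 4.7,"dz": 0,"spin": -0.008,"jaw": 0.2},{"dx": 20,"dy": 0,"dz": 0,"spin": 0,"jaw": 0.2},{"dx": 15,"dy": 0,"dz": 0,"spin": 0,"jaw": 0.2},{"dx": 0,"dy": 0,"dz": 0,"spin": 0,"jaw": 0.2},{"dx": 0,"dy": 0,"dz": 0,"spin": 0,"jaw": 0.2}]}}

```text
time_s: 6.28
eef_pos: [604.4, 127.3, 145.9]
eef_rot: [-1.694, 1.568, -2.662]
ft_force: [0.9, -0.3, -1.5]
finger_gap: 36.9
```

Run:
```python
from meas import *
s,im,d=shot("w7");print(s['time_s'],s['eef_pos'],s['ft_force'],s['ft_torque'],s['joint_pos'],np.abs(s['dq']).max());print(pose(s)[0])
sd,_=cams.get_image("side");cv2.imwrite("pics/s7.png",sd[:,:,::-1])
cv2.imwrite("pics/s7c.png",cv2.resize(sd[190:320,250:390,::-1],None,fx=5,fy=4.5,interpolation=cv2.INTER_CUBIC))
```

```text
6.2833 [604.39611046 127.27703776 145.87895001] [ 0.89464106 -0.27103529 -1.50249313] [ 0.06437542 -0.00741044  0.0345966 ] [ 0.05141745  0.51757075 -0.44877539  1.7529266   0.27046814  0.93541952
 -1.47695886] 0.033570733011648854
[[-2.56742756e-03  8.23934853e-01  5.66678715e-01]
 [-1.33574850e-03  5.66677251e-01 -8.23938777e-01]
 [-9.99995812e-01 -2.87234337e-03 -3.54333047e-04]]
```

View pics/w7.png

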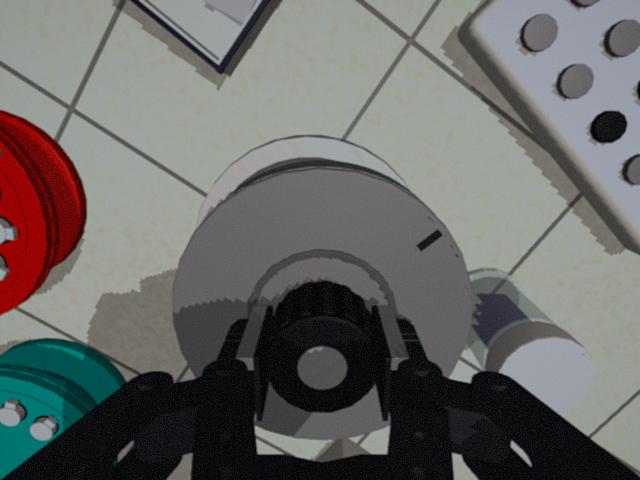

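View pics/s7c.png

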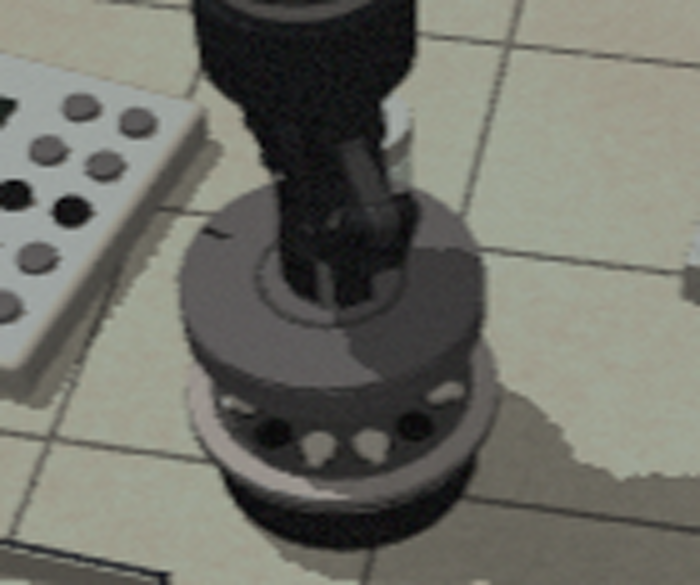

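The arm settled about 6 mm off in tool −z, and the image shows the rim shifted the same way. I'll correct and re-measure at rest.

Call:
{"api": "arm_command", "payload": {"plan": [{"dx": 0,"dy": 1.1,"dz": -3.3,"spin": 0,"jaw": 0.2},{"dx": 0,"dy": 0,"dz": -3.3,"spin": 0,"jaw": 0.2},{"dx": 0,"dy": 0,"dz": 0,"spin": 0,"jaw": 0.2},{"dx": 0,"dy": 0,"dz": 0,"spin": 0,"jaw": 0.2},{"dx": 0,"dy": 0,"dz": 0,"spin": 0,"jaw": 0.2}]}}

```text
time_s: 6.8
eef_pos: [601.6, 135.4, 147.7]
eef_rot: [0.792, 1.57, -0.174]
ft_force: [-0.8, 0.7, -3.5]
finger_gap: 36.8
```

```bash
cat > m2.py <<'E'
from meas import *
import sys
tag=sys.argv[1]
s,im,d=shot(tag);print(s['time_s'],s['eef_pos'],s['ft_force'],s['ft_torque'],np.abs(s['dq']).max())
f=np.load(f"pics/{tag}.npz");Rm,p=f["Rm"],f["p"];print(Rm[:,0])
P,ok=cloud(tag);z=P[...,2];v,u=np.mgrid[:480,:640]
tool=(P-p)@Rm
zl=np.median(tool[...,0][(v>185)&(v<235)&(u>300)&(u<340)]);print("lidtop z",p[2]-zl)
lm=ok&(np.abs(tool[...,0]-zl)<4)
c,Q=edge_from_mask(tag,lm,p[2]-zl)
k=(c[:,1]<320)&((c[:,0]<220)|(c[:,0]>420)|(c[:,1]<210))
r=circ(Q[k],[*p[:2],60]);print("lid",r)
cen=r[0][:2];print("lid in tool yz",((np.append(cen,p[2])-p)@Rm)[1:])
g=im[225:255,412:446].astype(int).sum(2);yy,xx=np.where(g<g.min()+50);mk=wpix(tag,412+xx.mean(),225+yy.mean(),p[2]-zl)
print("mark yaw",len(yy),np.arctan2(*(mk[:2]-cen)[::-1]))
ro=ok&(np.abs(z-57.5)<4)&(v<330)&(u>120)&(u<520)&(np.hypot(P[...,0]-cen[0],P[...,1]-cen[1])<75)
if ro.sum()>50:
  c,Q=edge_from_mask(tag,ro,58)
  rr=np.hypot(*(Q-[601.7,132.7]).T);k=rr>61
  print("rim n",k.sum(),circ(Q[k],[601,133],62.9),"free",circ(Q[k],[601,133,63]))
E
python3 m2.py w8
```

```text
6.8 [601.63664708 135.38667127 147.74148292] [-0.84140644  0.71017043 -3.54932179] [ 0.03273123 -0.01270332  0.06024899] 0.003773590852002247
[ 8.03888647e-04 -1.41106683e-04 -9.99999667e-01]
lidtop z 125.87296053768691
lid (array([601.9864737 , 134.5568342 ,  58.88049233]), np.float64(0.2067350515920208))
lid in tool yz [-0.18440044  0.88147861]
mark yaw 87 -0.2919972847480694
rim n 259 (array([602.45877562, 133.06179575]), np.float64(0.5431191184453839)) free (array([603.26819643, 133.55948092,  62.08123284]), np.float64(0.4904933473662271))
```

View pics/w8.png

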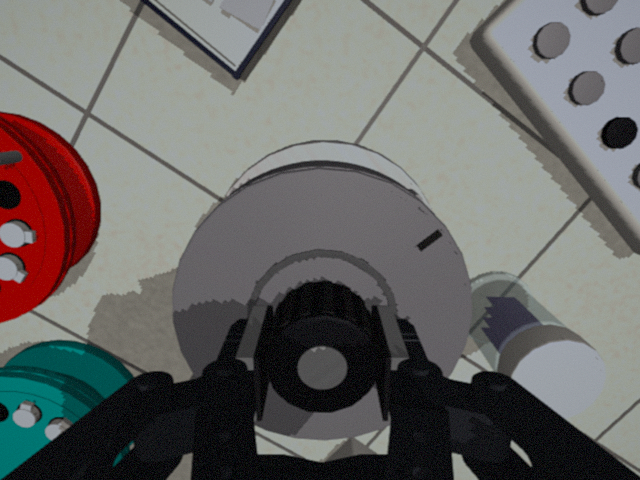

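Call:
{"api": "arm_command", "payload": {"plan": [{"dx": 6,"dy": -1.0,"dz": 1.3,"spin": 0,"jaw": 0.2},{"dx": 8,"dy": 0,"dz": 0,"spin": -0.008,"jaw": 0.2},{"dx": 6,"dy": 0,"dz": 0,"spin": 0,"jaw": 0.2},{"dx": 0,"dy": 0,"dz": 0,"spin": 0,"jaw": 0.2},{"dx": 0,"dy": 0,"dz": 0,"spin": 0,"jaw": 0.2},{"dx": 0,"dy": 0,"dz": 0,"spin": 0,"jaw": 0.2}]}}

```text
time_s: 7.35
eef_pos: [601.5, 133.7, 127.1]
eef_rot: [-2.721, 1.571, 2.604]
ft_force: [0.3, -0.1, -2.6]
finger_gap: 36.5
```

```bash
python3 m2.py w9
python3 - <<'E'
from h import *
for n,b in(("side",(190,320,250,390)),("top",(190,280,240,340))):
    sd,_=cams.get_image(n);a=b
    cv2.imwrite(f"pics/{n}9c.png",cv2.resize(sd[a[0]:a[1],a[2]:a[3],::-1],None,fx=5,fy=4.5,interpolation=cv2.INTER_CUBIC))
E
```

```text
7.35 [601.53118481 133.69604999 127.13414459] [ 0.32503431 -0.1190193  -2.59328527] [ 0.02040594 -0.01329487  0.01714253] 0.008415872755677381
[-1.12489515e-04  6.70258389e-05 -9.99999991e-01]
lidtop z 105.2658858619861
lid (array([601.8190958 , 132.83115648,  58.9055042 ]), np.float64(0.19892625816923162))
lid in tool yz [-0.26199288  0.87309406]
mark yaw 91 -0.2817504937091433
rim n 291 (array([602.51820644, 133.01874603]), np.float64(0.480011769521045)) free (array([603.26307707, 133.5198229 ,  62.13515647]), np.float64(0.4247300785702683))
```

View pics/w9.png

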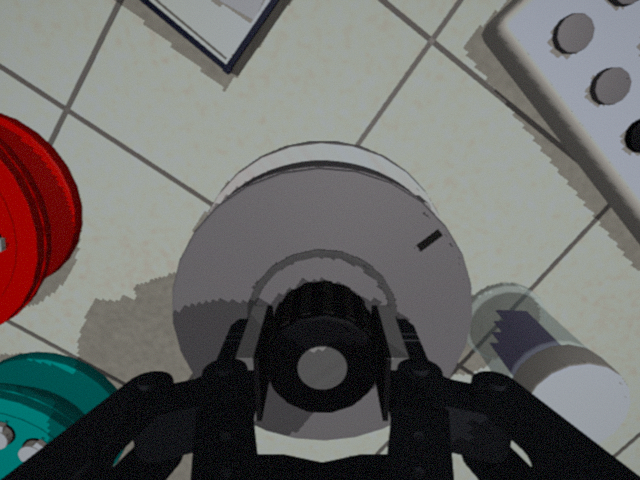

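View pics/side9c.png

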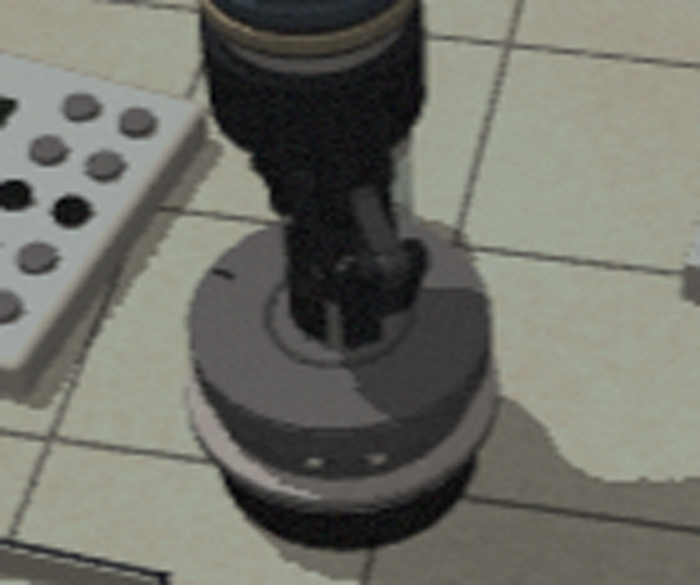

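Aligned with the rotor, yaw −0.282 against pin −0.283. Descending gently.

Call:
{"api": "arm_command", "payload": {"plan": [{"dx": 3,"dy": 0,"dz": 0,"spin": 0,"jaw": 0.2},{"dx": 3,"dy": 0,"dz": 0,"spin": 0,"jaw": 0.2},{"dx": 2,"dy": 0,"dz": 0,"spin": 0,"jaw": 0.2},{"dx": 2,"dy": 0,"dz": 0,"spin": 0,"jaw": 0.2},{"dx": 1,"dy": 0,"dz": 0,"spin": 0,"jaw": 0.2},{"dx": 0,"dy": 0,"dz": 0,"spin": 0,"jaw": 0.2},{"dx": 0,"dy": 0,"dz": 0,"spin": 0,"jaw": 0.2}]}}

```text
time_s: 8.08
eef_pos: [601.5, 133.6, 116.2]
eef_rot: [-1.554, 1.571, -2.512]
ft_force: [-0.0, 0.1, -3.1]
finger_gap: 36.4
```

Call:
{"api": "arm_command", "payload": {"plan": [{"dx": 1,"dy": 0,"dz": 0,"spin": 0,"jaw": 0.2},{"dx": 0,"dy": 0,"dz": 0,"spin": 0,"jaw": 0.2},{"dx": 0,"dy": 0,"dz": 0,"spin": 0,"jaw": 0.2}]}}

```text
time_s: 8.33
eef_pos: [601.5, 133.6, 115.4]
eef_rot: [0.753, 1.571, -0.205]
ft_force: [0.2, -0.3, -3.0]
finger_gap: 36.8
```

```bash
python3 m2.py w10
```

```text
8.3333 [601.48554233 133.64256442 115.35345117] [ 0.20496503 -0.30012328 -2.96227635] [-0.01228086 -0.02247237  0.00708522] 0.0015697326205575653
[ 1.09823682e-04 -2.28238357e-05 -9.99999994e-01]
lidtop z 93.49049130827095
lid (array([601.81044661, 132.78486006,  58.88842986]), np.float64(0.19725423350010893))
lid in tool yz [-0.22755045  0.88850455]
mark yaw 89 -0.28110838889349943
rim n 329 (array([602.52507337, 133.06405962]), np.float64(0.5182732343120376)) free (array([603.2118647 , 133.55992766,  62.18538959]), np.float64(0.4627744705330644))
```

Call:
{"api": "arm_command", "payload": {"plan": [{"dx": 1,"dy": 0,"dz": 0,"spin": 0,"jaw": 0.2},{"dx": 0,"dy": 0,"dz": 0,"spin": 0,"jaw": 0.2},{"dx": 0,"dy": 0,"dz": 0,"spin": 0,"jaw": 0.2}]}}

```text
time_s: 8.63
eef_pos: [601.4, 133.6, 114.2]
eef_rot: [-1.226, 1.571, -2.184]
ft_force: [-0.4, 0.4, -2.5]
finger_gap: 36.6
```

Call:
{"api": "arm_command", "payload": {"plan": [{"dx": 1,"dy": 0,"dz": 0,"spin": 0,"jaw": 0.2},{"dx": 0,"dy": 0,"dz": 0,"spin": 0,"jaw": 0.2},{"dx": 0,"dy": 0,"dz": 0,"spin": 0,"jaw": 0.2}]}}

```text
time_s: 8.88
eef_pos: [601.4, 133.6, 113.2]
eef_rot: [-1.489, 1.571, -2.447]
ft_force: [-0.2, -0.7, -2.3]
finger_gap: 36.5
```

Call:
{"api": "arm_command", "payload": {"plan": [{"dx": 0.7,"dy": 0,"dz": 0,"spin": 0,"jaw": 0.2},{"dx": 0,"dy": 0,"dz": 0,"spin": 0,"jaw": 0.2},{"dx": 0,"dy": 0,"dz": 0,"spin": 0,"jaw": 0.2}]}}

```text
time_s: 9.13
eef_pos: [601.5, 133.6, 112.6]
eef_rot: [0.624, 1.571, -0.334]
ft_force: [0.1, -0.5, -3.5]
finger_gap: 36.8
```

Call:
{"api": "arm_command", "payload": {"plan": [{"dx": 0.5,"dy": 0,"dz": 0,"spin": 0,"jaw": 0.2},{"dx": 0,"dy": 0,"dz": 0,"spin": 0,"jaw": 0.2},{"dx": 0,"dy": 0,"dz": 0,"spin": 0,"jaw": 0.2}]}}

```text
time_s: 9.38
eef_pos: [601.6, 133.7, 112.4]
eef_rot: [0.814, 1.57, -0.144]
ft_force: [-0.8, 0.3, -1.1]
finger_gap: 36.6
```

Call:
{"api": "arm_command", "payload": {"plan": [{"dx": 0.5,"dy": 0,"dz": 0,"spin": 0,"jaw": 0.2},{"dx": 0,"dy": 0,"dz": 0,"spin": 0,"jaw": 0.2},{"dx": 0,"dy": 0,"dz": 0,"spin": 0,"jaw": 0.2}]}}

```text
time_s: 9.63
eef_pos: [601.6, 133.7, 112.2]
eef_rot: [0.902, 1.57, -0.056]
ft_force: [-2.7, -0.5, 3.9]
finger_gap: 36.6
```

```bash
python3 m2.py w11
python3 - <<'E'
from h import *
sd,_=cams.get_image("side");cv2.imwrite(f"pics/s11c.png",cv2.resize(sd[190:320,250:390,::-1],None,fx=5,fy=4.5,interpolation=cv2.INTER_CUBIC))
E
```

```text
9.6333 [601.64290163 133.72563843 112.16849975] [-2.67254495 -0.5438532   3.91379202] [-0.15293374  0.36119133  0.03195927] 0.0012195383028060919
[ 6.20542891e-04 -3.49242531e-05 -9.99999807e-01]
lidtop z 90.17303731725296
lid (array([601.84569057, 132.78333132,  58.94823584]), np.float64(0.1981522445382206))
lid in tool yz [-0.37611256  0.88747133]
mark yaw 53 -0.28121189797435014
rim n 334 (array([602.53140728, 133.05972457]), np.float64(0.5144313300303398)) free (array([603.27438424, 133.56123634,  62.14692065]), np.float64(0.45546075002840203))
```

View pics/s11c.png

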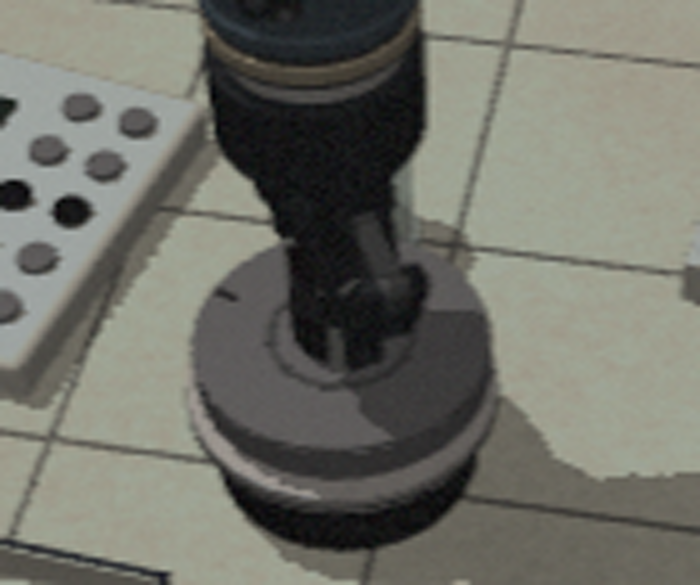

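Contact at lid height about 67–68 mm with roughly 7 N: the screw rests on the hub. I'll ease the side force and begin turning backward in small steps, watching force.

Call:
{"api": "arm_command", "payload": {"plan": [{"dx": 0,"dy": -0.3,"dz": -0.2,"spin": 0,"jaw": 0.2},{"dx": 0,"dy": 0,"dz": 0,"spin": 0,"jaw": 0.2},{"dx": 0,"dy": 0,"dz": 0,"spin": 0,"jaw": 0.2}]}}

```text
time_s: 9.98
eef_pos: [601.6, 133.7, 112.0]
eef_rot: [1.057, 1.57, 0.099]
ft_force: [-0.4, -0.5, 4.4]
finger_gap: 36.5
```

Call:
{"api": "arm_command", "payload": {"plan": [{"dx": 0,"dy": 0,"dz": 0,"spin": -0.04,"jaw": 0.2},{"dx": 0,"dy": 0,"dz": 0,"spin": -0.04,"jaw": 0.2},{"dx": 0,"dy": 0,"dz": 0,"spin": 0,"jaw": 0.2}]}}

```text
time_s: 10.23
eef_pos: [601.7, 133.9, 112.0]
eef_rot: [1.34, 1.569, 0.462]
ft_force: [-0.8, 0.1, 4.6]
finger_gap: 36.5
```

Run:
```python
from h import *
s=ctrl.state();print(s['time_s'],s['eef_pos'],s['ft_force'],s['ft_torque'],s['joint_pos'],pose(s)[0][:,1])
```

```text
10.2333 [601.68693359 133.88870221 112.03528562] [-0.76446371  0.10326876  4.56172862] [-0.0359256   0.06344711  0.0089643 ] [ 0.04624513  0.55804137 -0.45821794  1.78319271  0.31102645  0.87079368
 -1.43126558] [0.76907981 0.63915102 0.00149116]
```

Call:
{"api": "arm_command", "payload": {"plan": [{"dx": 0,"dy": 0,"dz": 0,"spin": -0.04,"jaw": 0.2},{"dx": 0,"dy": 0,"dz": 0,"spin": -0.04,"jaw": 0.2},{"dx": 0,"dy": 0,"dz": 0,"spin": 0,"jaw": 0.2}]}}

```text
time_s: 10.48
eef_pos: [601.6, 134.0, 112.0]
eef_rot: [1.375, 1.569, 0.577]
ft_force: [-0.1, -0.1, 6.0]
finger_gap: 36.5
```

Call:
{"api": "arm_command", "payload": {"plan": [{"dx": 0,"dy": 0,"dz": 0,"spin": -0.04,"jaw": 0.2},{"dx": 0,"dy": 0,"dz": 0,"spin": -0.04,"jaw": 0.2},{"dx": 0,"dy": 0,"dz": 0,"spin": 0,"jaw": 0.2}]}}

```text
time_s: 10.73
eef_pos: [601.6, 134.0, 112.1]
eef_rot: [1.267, 1.569, 0.549]
ft_force: [-0.6, -0.1, 6.0]
finger_gap: 36.0
```

```bash
cat > st.py <<'E'
from h import *
s=ctrl.state();y=pose(s)[0][:,1];x=pose(s)[0][:,0]
print(s['time_s'],np.round(s['eef_pos'],2),np.round(s['ft_force'],2),np.round(s['ft_torque'],3),"q7",round(s['joint_pos'][6],3),"toolyaw",round(np.arctan2(y[1],y[0]),4),"tilt",np.round(x[:2],4),s['finger_gap'])
E
python3 st.py
```

```text
10.7333 [601.61 133.99 112.06] [-0.57 -0.07  6.02] [0.011 0.144 0.016] q7 -1.294 toolyaw 0.8531 tilt [0.0012 0.0008] 35.985344758997606
```

Call:
{"api": "arm_command", "payload": {"plan": [{"dx": 0,"dy": 0,"dz": 0,"spin": -0.04,"jaw": 0.2},{"dx": 0,"dy": 0,"dz": 0,"spin": -0.04,"jaw": 0.2},{"dx": 0,"dy": 0,"dz": 0,"spin": 0,"jaw": 0.2}]}}

```text
time_s: 10.98
eef_pos: [601.6, 134.0, 112.0]
eef_rot: [1.19, 1.569, 0.552]
ft_force: [-0.2, 0.3, 5.3]
finger_gap: 36.6
```

Call:
{"api": "arm_command", "payload": {"plan": [{"dx": 0,"dy": 0,"dz": 0,"spin": -0.04,"jaw": 0.2},{"dx": 0,"dy": 0,"dz": 0,"spin": -0.04,"jaw": 0.2},{"dx": 0,"dy": 0,"dz": 0,"spin": 0,"jaw": 0.2}]}}

```text
time_s: 11.23
eef_pos: [601.1, 133.8, 111.7]
eef_rot: [1.96, 1.57, 1.402]
ft_force: [-0.8, 0.2, 3.8]
finger_gap: 36.3
```

```bash
python3 st.py
```

```text
11.2333 [601.11 133.77 111.65] [-0.81  0.16  3.85] [-0.105  0.19  -0.014] q7 -1.158 toolyaw 1.0125 tilt [0.     0.0003] 36.32810688001964
```

Call:
{"api": "arm_command", "payload": {"plan": [{"dx": 0,"dy": 0,"dz": 0,"spin": -0.03,"jaw": 0.2},{"dx": 0,"dy": 0,"dz": 0,"spin": 0,"jaw": 0.2},{"dx": 0,"dy": 0,"dz": 0,"spin": 0,"jaw": 0.2}]}}

```text
time_s: 11.48
eef_pos: [601.1, 133.7, 111.5]
eef_rot: [2.355, 1.571, 1.825]
ft_force: [-1.3, 0.2, 3.5]
finger_gap: 36.6
```

```bash
python3 st.py
```

```text
11.4833 [601.05 133.73 111.53] [-1.27  0.22  3.54] [-0.029  0.251 -0.044] q7 -1.133 toolyaw 1.0412 tilt [-0.      0.0002] 36.557102790007484
```

Call:
{"api": "arm_command", "payload": {"plan": [{"dx": 0.5,"dy": 0,"dz": 0,"spin": 0,"jaw": 0.2},{"dx": 0,"dy": 0,"dz": 0,"spin": 0,"jaw": 0.2},{"dx": 0,"dy": 0,"dz": 0,"spin": 0,"jaw": 0.2}]}}

```text
time_s: 11.73
eef_pos: [601.1, 133.8, 111.3]
eef_rot: [0.44, 1.571, -0.089]
ft_force: [-0.5, 0.8, 5.3]
finger_gap: 36.6
```

```bash
python3 st.py
```

```text
11.7333 [601.13 133.76 111.27] [-0.47  0.78  5.29] [-0.116  0.294 -0.052] q7 -1.133 toolyaw 1.042 tilt [ 0.0002 -0.    ] 36.55907907732671
```

Call:
{"api": "arm_command", "payload": {"plan": [{"dx": 0,"dy": 0,"dz": 0,"spin": -0.04,"jaw": 0.2},{"dx": 0,"dy": 0,"dz": 0,"spin": -0.04,"jaw": 0.2},{"dx": 0,"dy": 0,"dz": 0,"spin": 0,"jaw": 0.2}]}}

```text
time_s: 11.98
eef_pos: [601.0, 133.5, 110.1]
eef_rot: [2.588, 1.57, 2.14]
ft_force: [1.1, 1.1, -2.0]
finger_gap: 36.5
```

```bash
python3 st.py
```

```text
11.9833 [601.05 133.53 110.1 ] [ 1.13  1.09 -1.97] [ 0.145 -0.283  0.01 ] q7 -1.064 toolyaw 1.1229 tilt [-0.0003  0.0005] 36.49254383809411
```

The force has vanished and z is falling: that's an opening. Lowering into it.

Call:
{"api": "arm_command", "payload": {"plan": [{"dx": 1,"dy": 0,"dz": 0,"spin": 0,"jaw": 0.2},{"dx": 0.7,"dy": 0,"dz": 0,"spin": 0,"jaw": 0.2},{"dx": 0,"dy": 0,"dz": 0,"spin": 0,"jaw": 0.2},{"dx": 0,"dy": 0,"dz": 0,"spin": 0,"jaw": 0.2}]}}

```text
time_s: 12.32
eef_pos: [601.0, 133.5, 109.0]
eef_rot: [-2.406, 1.571, -2.855]
ft_force: [1.3, 1.2, -3.3]
finger_gap: 36.8
```

```bash
python3 st.py
```

```text
12.3167 [601.05 133.54 108.99] [ 1.35  1.2  -3.28] [ 0.213 -0.343  0.019] q7 -1.065 toolyaw 1.1223 tilt [-0.0002 -0.0001] 36.804137555109996
```

Call:
{"api": "arm_command", "payload": {"plan": [{"dx": 1,"dy": 0,"dz": 0,"spin": 0,"jaw": 0.2},{"dx": 0.5,"dy": 0,"dz": 0,"spin": 0,"jaw": 0.2},{"dx": 0,"dy": 0,"dz": 0,"spin": 0,"jaw": 0.2},{"dx": 0,"dy": 0,"dz": 0,"spin": 0,"jaw": 0.2}]}}

```text
time_s: 12.65
eef_pos: [601.1, 133.6, 107.8]
eef_rot: [-1.449, 1.571, -1.897]
ft_force: [1.4, 0.5, -3.9]
finger_gap: 36.8
```

Call:
{"api": "arm_command", "payload": {"plan": [{"dx": 0.7,"dy": 0,"dz": 0,"spin": 0,"jaw": 0.2},{"dx": 0,"dy": 0,"dz": 0,"spin": 0,"jaw": 0.2},{"dx": 0,"dy": 0,"dz": 0,"spin": 0,"jaw": 0.2}]}}

```text
time_s: 12.9
eef_pos: [601.1, 133.6, 107.2]
eef_rot: [-1.247, 1.571, -1.695]
ft_force: [0.2, 0.7, -2.4]
finger_gap: 36.4
```

```bash
python3 st.py
```

```text
12.9 [601.08 133.59 107.17] [ 0.22  0.74 -2.4 ] [ 0.12  -0.269 -0.002] q7 -1.067 toolyaw 1.1229 tilt [-0.     -0.0001] 36.442815541726056
```

Call:
{"api": "arm_command", "payload": {"plan": [{"dx": 0.6,"dy": 0,"dz": 0,"spin": 0,"jaw": 0.2},{"dx": 0,"dy": 0,"dz": 0,"spin": 0,"jaw": 0.2},{"dx": 0,"dy": 0,"dz": 0,"spin": 0,"jaw": 0.2}]}}

```text
time_s: 13.15
eef_pos: [601.1, 133.6, 106.6]
eef_rot: [-0.802, 1.571, -1.25]
ft_force: [1.5, 0.3, -2.6]
finger_gap: 36.5
```

Call:
{"api": "arm_command", "payload": {"plan": [{"dx": 0.6,"dy": 0,"dz": 0,"spin": 0,"jaw": 0.2},{"dx": 0,"dy": 0,"dz": 0,"spin": 0,"jaw": 0.2},{"dx": 0,"dy": 0,"dz": 0,"spin": 0,"jaw": 0.2}]}}

```text
time_s: 13.4
eef_pos: [601.1, 133.6, 106.4]
eef_rot: [-0.595, 1.57, -1.043]
ft_force: [-0.1, -0.9, 1.5]
finger_gap: 36.5
```

```bash
python3 st.py; python3 m2.py w12;python3 - <<'E'
from h import *
sd,_=cams.get_image("side");cv2.imwrite(f"pics/s12c.png",cv2.resize(sd[190:320,250:390,::-1],None,fx=5,fy=4.5,interpolation=cv2.INTER_CUBIC))
E
```

```text
13.4 [601.14 133.59 106.37] [-0.12 -0.87  1.53] [ 0.021  0.142 -0.007] q7 -1.067 toolyaw 1.1227 tilt [ 0.0001 -0.0003] 36.48842434842042
13.4 [601.13616109 133.58681543 106.3713987 ] [-0.12476158 -0.8743878   1.52836163] [ 0.0206093   0.14187586 -0.0072628 ] 0.0013544636832178477
[ 1.49766693e-04 -2.56870855e-04 -9.99999956e-01]
lidtop z 84.59761120393794
lid (array([601.48418746, 132.87738783,  58.77835927]), np.float64(0.1863628340084516))
lid in tool yz [-0.4886308   0.62100705]
mark yaw 676 0.2111187555867197
rim n 352 (array([602.22454362, 133.23287235]), np.float64(0.4494205789838061)) free (array([602.60520313, 133.96158431,  62.2190551 ]), np.float64(0.38528422731527473))
```

View pics/w12.png

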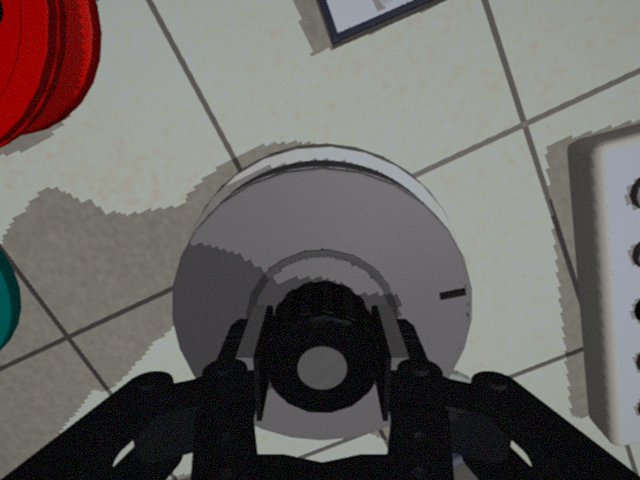

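View pics/s12c.png

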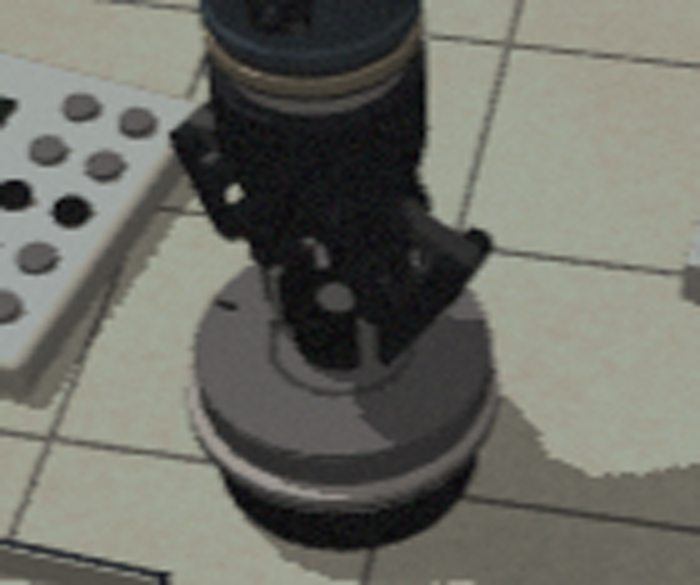

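Camera shows the lid 5.6 mm lower, level, mark still at the pin, and about 4 N contact: the thread has dropped in. Turning forward now, feeding down 3.8 mm/rad.

Call:
{"api": "arm_command", "payload": {"plan": [{"dx": 0,"dy": 0,"dz": 0,"spin": 0.04,"jaw": 0.2},{"dx": 0,"dy": 0,"dz": 0,"spin": 0.04,"jaw": 0.2},{"dx": 0.15,"dy": 0,"dz": 0,"spin": 0.04,"jaw": 0.2},{"dx": 0.15,"dy": 0,"dz": 0,"spin": 0.04,"jaw": 0.2},{"dx": 0,"dy": 0,"dz": 0,"spin": 0,"jaw": 0.2}]}}

```text
time_s: 13.92
eef_pos: [601.3, 133.6, 105.8]
eef_rot: [0.246, 1.57, -0.363]
ft_force: [-0.1, -0.2, 0.1]
finger_gap: 36.4
```

```bash
python3 st.py
```

```text
13.9167 [601.29 133.56 105.78] [-0.15 -0.18  0.12] [ 0.036 -0.144 -0.004] q7 -1.205 toolyaw 0.9621 tilt [ 0.0006 -0.0002] 36.389075434169264
```

Call:
{"api": "arm_command", "payload": {"plan": [{"dx": 0.19,"dy": 0,"dz": 0,"spin": 0.05,"jaw": 0.2},{"dx": 0.19,"dy": 0,"dz": 0,"spin": 0.05,"jaw": 0.2},{"dx": 0.19,"dy": 0,"dz": 0,"spin": 0.05,"jaw": 0.2},{"dx": 0.19,"dy": 0,"dz": 0,"spin": 0.05,"jaw": 0.2},{"dx": 0,"dy": 0,"dz": 0,"spin": 0,"jaw": 0.2}]}}

```text
time_s: 14.33
eef_pos: [601.3, 133.7, 105.0]
eef_rot: [0.586, 1.57, -0.222]
ft_force: [0.6, -0.4, 0.5]
finger_gap: 36.6
```

Call:
{"api": "arm_command", "payload": {"plan": [{"dx": 0.19,"dy": 0,"dz": 0,"spin": 0.05,"jaw": 0.2},{"dx": 0.19,"dy": 0,"dz": 0,"spin": 0.05,"jaw": 0.2},{"dx": 0.19,"dy": 0,"dz": 0,"spin": 0.05,"jaw": 0.2},{"dx": 0.19,"dy": 0,"dz": 0,"spin": 0.05,"jaw": 0.2},{"dx": 0,"dy": 0,"dz": 0,"spin": 0,"jaw": 0.2}]}}

```text
time_s: 14.75
eef_pos: [601.3, 133.7, 104.3]
eef_rot: [0.972, 1.57, -0.035]
ft_force: [0.2, 0.8, -0.8]
finger_gap: 36.4
```

```bash
python3 st.py
```

```text
14.75 [601.31 133.68 104.26] [ 0.19  0.83 -0.81] [ 0.01  -0.174 -0.017] q7 -1.546 toolyaw 0.5638 tilt [ 0.0006 -0.    ] 36.44198021124742
```

Call:
{"api": "arm_command", "payload": {"plan": [{"dx": 0.19,"dy": 0,"dz": 0,"spin": 0.05,"jaw": 0.2},{"dx": 0.19,"dy": 0,"dz": 0,"spin": 0.05,"jaw": 0.2},{"dx": 0.19,"dy": 0,"dz": 0,"spin": 0.05,"jaw": 0.2},{"dx": 0.19,"dy": 0,"dz": 0,"spin": 0.05,"jaw": 0.2},{"dx": 0,"dy": 0,"dz": 0,"spin": 0,"jaw": 0.2}]}}

```text
time_s: 15.17
eef_pos: [601.4, 133.5, 103.5]
eef_rot: [0.778, 1.57, -0.429]
ft_force: [1.6, -0.4, -0.1]
finger_gap: 36.6
```

```bash
python3 st.py
```

```text
15.1667 [601.39 133.47 103.53] [ 1.6  -0.35 -0.14] [-0.126 -0.264  0.015] q7 -1.716 toolyaw 0.3643 tilt [ 0.0007 -0.0003] 36.59291244132758
```

Call:
{"api": "arm_command", "payload": {"plan": [{"dx": 0.19,"dy": 0,"dz": 0,"spin": 0.05,"jaw": 0.2},{"dx": 0.19,"dy": 0,"dz": 0,"spin": 0.05,"jaw": 0.2},{"dx": 0.19,"dy": 0,"dz": 0,"spin": 0.05,"jaw": 0.2},{"dx": 0,"dy": 0,"dz": 0,"spin": 0,"jaw": 0.2}]}}

```text
time_s: 15.5
eef_pos: [601.4, 133.5, 103.0]
eef_rot: [1.06, 1.57, -0.296]
ft_force: [1.1, -0.5, 0.2]
finger_gap: 37.0
```

```bash
python3 st.py
```

```text
15.5 [601.4  133.49 102.99] [ 1.11 -0.54  0.21] [-0.089 -0.252  0.011] q7 -1.844 toolyaw 0.2147 tilt [ 0.0007 -0.0002] 37.04663270041324
```

Call:
{"api": "arm_command", "payload": {"plan": [{"dx": 0.19,"dy": 0,"dz": 0,"spin": 0.05,"jaw": 0.2},{"dx": 0.19,"dy": 0,"dz": 0,"spin": 0.05,"jaw": 0.2},{"dx": 0,"dy": 0,"dz": 0,"spin": 0,"jaw": 0.2}]}}

```text
time_s: 15.75
eef_pos: [601.4, 133.5, 102.6]
eef_rot: [1.146, 1.57, -0.31]
ft_force: [2.0, -0.8, 0.3]
finger_gap: 36.6
```

```bash
python3 st.py
```

```text
15.75 [601.38 133.51 102.57] [ 1.98 -0.82  0.3 ] [-0.075 -0.231 -0.013] q7 -1.929 toolyaw 0.115 tilt [ 0.0006 -0.0002] 36.638616576626845
```

Call:
{"api": "arm_command", "payload": {"plan": [{"dx": 0.19,"dy": 0,"dz": 0,"spin": 0.05,"jaw": 0.2},{"dx": 0.1,"dy": 0,"dz": 0,"spin": 0.05,"jaw": 0.2},{"dx": 0,"dy": 0,"dz": 0,"spin": 0,"jaw": 0.2}]}}

```text
time_s: 16.0
eef_pos: [601.4, 133.4, 102.5]
eef_rot: [0.914, 1.57, -0.641]
ft_force: [0.2, -1.4, 1.9]
finger_gap: 36.4
```

```bash
python3 st.py
```

```text
16.0 [601.39 133.4  102.53] [ 0.16 -1.38  1.86] [-0.253 -0.193 -0.018] q7 -2.014 toolyaw 0.0152 tilt [ 0.0006 -0.0005] 36.3516649613742
```

z stopped at 102.5: lid is on the rim. Continue turning without feeding, watching torque about z.

Call:
{"api": "arm_command", "payload": {"plan": [{"dx": 0,"dy": 0,"dz": 0,"spin": 0.05,"jaw": 0.2},{"dx": 0,"dy": 0,"dz": 0,"spin": 0.05,"jaw": 0.2},{"dx": 0,"dy": 0,"dz": 0,"spin": 0,"jaw": 0.2}]}}

```text
time_s: 16.25
eef_pos: [601.4, 133.3, 102.5]
eef_rot: [0.886, 1.57, -0.769]
ft_force: [1.4, -1.4, 3.2]
finger_gap: 36.7
```

```bash
python3 st.py
```

```text
16.25 [601.36 133.27 102.5 ] [ 1.4  -1.37  3.17] [-0.317 -0.151  0.004] q7 -2.099 toolyaw -0.0848 tilt [ 0.0006 -0.0006] 36.68832409335208
```

Call:
{"api": "arm_command", "payload": {"plan": [{"dx": 0,"dy": 0,"dz": 0,"spin": 0.05,"jaw": 0.2},{"dx": 0,"dy": 0,"dz": 0,"spin": 0,"jaw": 0.2},{"dx": 0,"dy": 0,"dz": 0,"spin": 0,"jaw": 0.2}]}}

```text
time_s: 16.5
eef_pos: [601.4, 133.2, 102.5]
eef_rot: [0.959, 1.57, -0.746]
ft_force: [1.0, -2.2, 4.0]
finger_gap: 36.6
```

```bash
python3 st.py
```

```text
16.5 [601.36 133.22 102.49] [ 1.02 -2.17  4.02] [-0.436 -0.144  0.029] q7 -2.141 toolyaw -0.1341 tilt [ 0.0005 -0.0005] 36.62793092084679
```

Call:
{"api": "arm_command", "payload": {"plan": [{"dx": 0,"dy": 0,"dz": 0,"spin": 0.05,"jaw": 0.2},{"dx": 0,"dy": 0,"dz": 0,"spin": 0,"jaw": 0.2},{"dx": 0,"dy": 0,"dz": 0,"spin": 0,"jaw": 0.2}]}}

```text
time_s: 16.75
eef_pos: [601.3, 133.2, 102.4]
eef_rot: [0.873, 1.57, -0.883]
ft_force: [0.6, -2.9, 4.0]
finger_gap: 36.5
```

```bash
python3 st.py
```

```text
16.75 [601.34 133.19 102.44] [ 0.64 -2.91  4.05] [-0.506 -0.15   0.058] q7 -2.184 toolyaw -0.1848 tilt [ 0.0005 -0.0006] 36.462116055145394
```

Call:
{"api": "arm_command", "payload": {"plan": [{"dx": 0,"dy": 0,"dz": 0,"spin": 0.05,"jaw": 0.2},{"dx": 0,"dy": 0,"dz": 0,"spin": 0,"jaw": 0.2},{"dx": 0,"dy": 0,"dz": 0,"spin": 0,"jaw": 0.2}]}}

```text
time_s: 17.0
eef_pos: [601.4, 133.1, 102.4]
eef_rot: [0.918, 1.57, -0.888]
ft_force: [0.6, -4.5, 4.9]
finger_gap: 36.5
```

```bash
python3 st.py
```

```text
17.0 [601.36 133.14 102.39] [ 0.62 -4.5   4.9 ] [-0.626 -0.124  0.1  ] q7 -2.227 toolyaw -0.2352 tilt [ 0.0005 -0.0006] 36.53485397586681
```

Call:
{"api": "arm_command", "payload": {"plan": [{"dx": 0,"dy": 0.1,"dz": 0.4,"spin": 0.05,"jaw": 0.2},{"dx": 0,"dy": 0,"dz": 0,"spin": 0,"jaw": 0.2},{"dx": 0,"dy": 0,"dz": 0,"spin": 0,"jaw": 0.2}]}}

```text
time_s: 17.25
eef_pos: [601.3, 133.0, 102.3]
eef_rot: [1.519, 1.57, -0.337]
ft_force: [0.6, -3.5, 4.8]
finger_gap: 36.5
```

```bash
python3 st.py
```

```text
17.25 [601.33 133.03 102.33] [ 0.58 -3.48  4.8 ] [-0.554 -0.245  0.106] q7 -2.269 toolyaw -0.2855 tilt [ 0.0005 -0.0002] 36.52491045581297
```

Call:
{"api": "arm_command", "payload": {"plan": [{"dx": 0,"dy": 0,"dz": 0,"spin": 0.05,"jaw": 0.2},{"dx": 0,"dy": 0,"dz": 0,"spin": 0,"jaw": 0.2},{"dx": 0,"dy": 0,"dz": 0,"spin": 0,"jaw": 0.2}]}}

```text
time_s: 17.5
eef_pos: [601.3, 133.0, 102.3]
eef_rot: [1.253, 1.57, -0.653]
ft_force: [1.0, -3.3, 4.9]
finger_gap: 36.4
```

```bash
python3 st.py
```

```text
17.5 [601.3  133.01 102.27] [ 0.98 -3.25  4.9 ] [-0.607 -0.303  0.165] q7 -2.312 toolyaw -0.3352 tilt [ 0.0004 -0.0003] 36.412030086079895
```

Call:
{"api": "arm_command", "payload": {"plan": [{"dx": 0,"dy": 0,"dz": 0,"spin": 0.05,"jaw": 0.2},{"dx": 0,"dy": 0,"dz": 0,"spin": 0,"jaw": 0.2},{"dx": 0,"dy": 0,"dz": 0,"spin": 0,"jaw": 0.2}]}}

```text
time_s: 17.75
eef_pos: [601.3, 133.0, 102.2]
eef_rot: [1.348, 1.57, -0.608]
ft_force: [0.4, -3.5, 4.8]
finger_gap: 36.3
```

```bash
python3 st.py
```

```text
17.75 [601.29 132.97 102.22] [ 0.35 -3.53  4.78] [-0.655 -0.36   0.193] q7 -2.354 toolyaw -0.3856 tilt [ 0.0004 -0.0003] 36.345272197251184
```

Call:
{"api": "arm_command", "payload": {"plan": [{"dx": 0,"dy": 0,"dz": 0,"spin": 0.04,"jaw": 0.2},{"dx": 0,"dy": 0,"dz": 0,"spin": 0,"jaw": 0.2},{"dx": 0,"dy": 0,"dz": 0,"spin": 0,"jaw": 0.2}]}}

```text
time_s: 18.0
eef_pos: [601.3, 132.9, 102.2]
eef_rot: [1.089, 1.57, -0.908]
ft_force: [1.7, -4.2, 3.5]
finger_gap: 36.5
```

```bash
python3 m2.py w13; python3 st.py
```

```text
18.0 [601.25421565 132.90202903 102.16498312] [ 1.65150754 -4.2310231   3.52808759] [-0.77309007 -0.36633012  0.29340799] 0.002837591787566797
[ 2.51013720e-04 -3.21312033e-04 -9.99999917e-01]
lidtop z 80.76089425620731
lid (array([601.71480276, 131.96679556,  58.86193943]), np.float64(0.18844031686438467))
lid in tool yz [0.80574083 0.66150107]
mark yaw 262 -1.3303595834870827
rim n 391 (array([602.68679868, 132.13981541]), np.float64(0.6184590996622391)) free (array([603.41997001, 131.8604473 ,  62.25874245]), np.float64(0.5751725002876645))
18.05 [601.28 132.96 102.2 ] [ 1.95 -4.07  4.84] [-0.74  -0.392  0.286] q7 -2.389 toolyaw -0.426 tilt [ 0.0003 -0.0002] 36.443272254143885
```

View pics/w13.png

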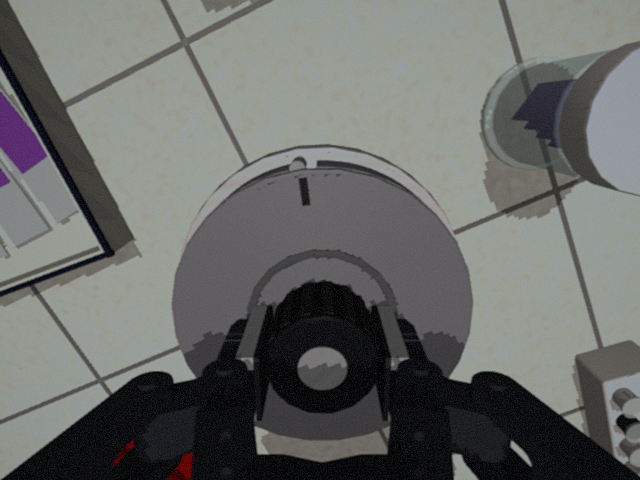

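Torque is about 0.29 N·m (finger-tight). Camera puts the lid 3.8 mm below the drop position (about 58 mm), with the pin top in the notch at (299,161). Releasing and backing off.

Call:
{"api": "arm_command", "payload": {"plan": [{"dx": 0,"dy": 0,"dz": 0,"spin": 0,"jaw": 0.5},{"dx": 0,"dy": 0,"dz": 0,"spin": 0,"jaw": 0.8},{"dx": 0,"dy": 0,"dz": 0,"spin": 0,"jaw": 1},{"dx": 0,"dy": 0,"dz": 0,"spin": 0,"jaw": 1},{"dx": 0,"dy": 0,"dz": 0,"spin": 0,"jaw": 1},{"dx": 0,"dy": 0,"dz": 0,"spin": 0,"jaw": 1}]}}

```text
time_s: 18.55
eef_pos: [600.8, 133.6, 102.0]
eef_rot: [-1.613, 1.57, 2.673]
ft_force: [-0.4, 0.3, -0.0]
finger_gap: 85.4
```

Call:
{"api": "arm_command", "payload": {"plan": [{"dx": -8,"dy": 0,"dz": 0,"spin": 0,"jaw": 1},{"dx": -20,"dy": 0,"dz": 0,"spin": 0,"jaw": 1},{"dx": -25,"dy": 0,"dz": 0,"spin": 0,"jaw": 1},{"dx": -25,"dy": 0,"dz": 0,"spin": 0,"jaw": 1},{"dx": -20,"dy": 0,"dz": 0,"spin": 0,"jaw": 1},{"dx": 0,"dy": 0,"dz": 0,"spin": 0,"jaw": 1},{"dx": 0,"dy": 0,"dz": 0,"spin": 0,"jaw": 1}]}}

```text
time_s: 19.13
eef_pos: [601.8, 133.5, 202.1]
eef_rot: [2.246, 1.567, 0.248]
ft_force: [-0.5, -0.1, -0.2]
finger_gap: 85.3
```

```bash
python3 st.py
python3 - <<'E'
from meas import *
s,im,d=shot("w14")
P,ok=cloud("w14");z=P[...,2];f=np.load("pics/w14.npz");
r=np.hypot(P[...,0]-601.8,P[...,1]-132.8)
m=ok&(r<57)&(r>25)&(z>70)&(z<95);L=P[m];A=np.c_[L[:,:2]-[601.8,132.8],np.ones(len(L))];print("lid top z/tilt",np.median(L[:,2]),np.linalg.lstsq(A,L[:,2],rcond=None)[0],m.sum())
m=ok&(r>61)&(r<63.5)&(z>50)&(z<65);print("rim z",np.median(z[m]),m.sum())
lm=ok&(np.abs(z-np.median(L[:,2]))<4)
c,Q=edge_from_mask("w14",lm,82);k=c[:,1]<300;print("lid",circ(Q[k],[601.8,132.8,59]))
for n in("top","side"):
    i,_=cams.get_image(n);cv2.imwrite(f"pics/{n}14.png",i[:,:,::-1])
E
```

```text
19.1333 [601.83 133.49 202.09] [-0.5  -0.09 -0.2 ] [ 0.077 -0.044  0.024] q7 -2.365 toolyaw -0.4272 tilt [0.0033 0.0008] 85.3154395475122
lid top z/tilt 80.78426351352101 [-1.74893944e-04  1.64725049e-04  8.08039597e+01] 19596
rim z 56.756365695948915 952
lid (array([601.53209375, 132.20747127,  58.85561129]), np.float64(0.2114679224697191))
```

View pics/w14.png

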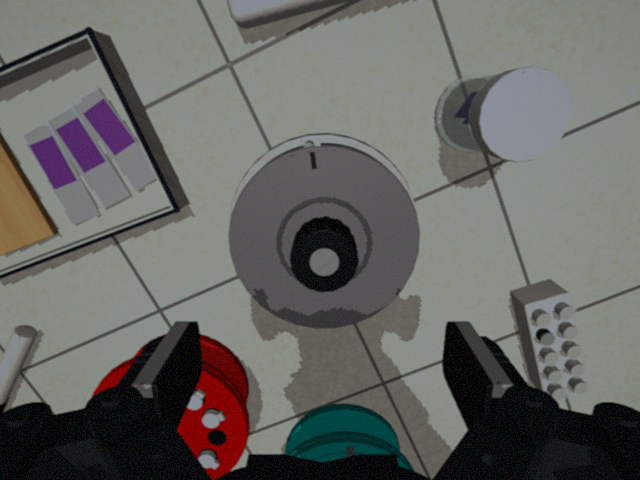

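View pics/side14.png

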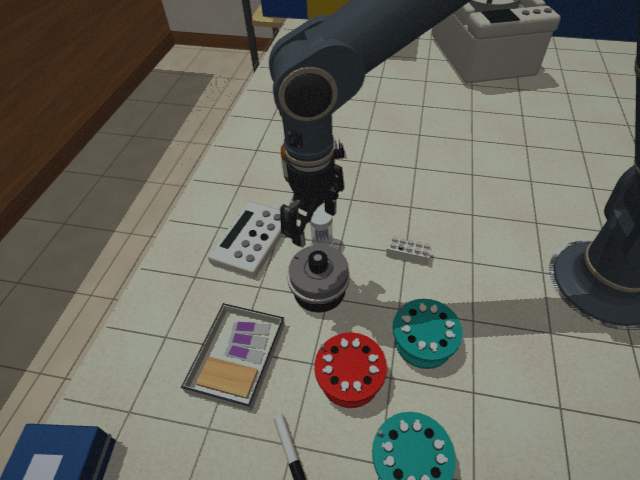

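Run:
```python
from h import *
print(ctrl.state()['time_s'],np.abs(ctrl.state()['dq']).max()); print(ticket.sign_off())
```

```text
19.2833 0.009867609877517464
the job is handed in; nothing more can be done
None
```

I put the lid on the aluminium rotor with its notch over the pin, started the screw backward, and tightened it forward to finger-tight. I then let go, backed off 100 mm and handed the job in at 19.3 s.

**Thread start:** The screw rested on the hub at about 7–9 N. After about 0.5 rad backward the push vanished, and the lid dropped about 5.6 mm. I made no forward turn before that.

**Tightening:** I turned about 1.55 rad forward, feeding the tool down with the thread. Contact stayed light until the lid reached the rim, and the final torque at the knob was about 0.29 N·m.

**Last checks after release:**
- The lid's top is 24.0 mm above the rim, which is flush home.
- It is level to under 0.001 rad and centred within about 1 mm by the wrist camera.
- The pin sits in the notch.
- The other things look unmoved in the side view. I judged that by eye and did not measure it.

**Not checked or disagreeing:**
- I did not check the clamp force after letting go. It is inferred only from the torque just before release.
- The camera read heights about 0.6–1.2 mm low, so I judged them by differences.
- Rotor centre estimates from different views differed by about 1 mm.

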